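# Cull the bad kiln props and pack them under the box's lifting tray

## Task

Of the five terracotta kiln props lying on the sloping rack, two are no good: one is too short and one has a broken end. Swing the wooden box's top tray up and aside, lay those two props in the compartment underneath without dropping them, and swing the tray fully down again. Leave the three sound props and everything else where they are.

Things in the scene. Friction and masses are not known exactly. Their poses are not given: they have to be found in the camera images.
- rack: fixed plywood rack, 0.40 m long (its y). Board slopes 40 deg, low side with ledge (its -x) to the robot's right. Five props side by side at rack y -114 to 114 mm, 57 mm apart, whole ones' centres at rack x 0, z 78; their top ends stick out past the board. An 8 mm bar over them at x -12, z 205 mm blocks a tool from straight above: come in square to the board. Posts at y +-192. Origin on the table, z up
- short_mid (a point): terracotta kiln prop, 26 mm wide, 30 mm thick, only 60 mm long, about 85 to 140 g; to be culled. Lies on the sloping board, lower end on the ledge. Point: centre of the 60 mm bar. Axes at the start: x along it, up the slope; y across it, level; z square to the board, 40 deg from vertical, leaning to the robot's right
- broken_mid (a point): terracotta kiln prop, 26 mm wide, 30 mm thick, 100 mm long, but beyond 60 mm from its lower end it is broken away on its +y side, narrowing to 9 mm; 110 to 180 g; to be culled. Lies on the sloping board, lower end on the ledge. Point: centre of the once whole bar. Axes at the start: x along it, up the slope; y across it, level; z square to the board, 40 deg from vertical, leaning to the robot's right
- sound0_mid (a point): terracotta kiln prop, 26 mm wide, 30 mm thick, 100 mm long, whole, 180 g; a sound one, to be left. Lies on the sloping board, lower end on the ledge. Point: centre of the 100 mm bar. Axes at the start: x along it, up the slope; y across it, level; z square to the board, 40 deg from vertical, leaning to the robot's right
- sound1_mid (a point): terracotta kiln prop, 26 mm wide, 30 mm thick, 100 mm long, whole, 180 g; a sound one, to be left. Lies on the sloping board, lower end on the ledge. Point: centre of the 100 mm bar. Axes at the start: x along it, up the slope; y across it, level; z square to the board, 40 deg from vertical, leaning to the robot's right
- sound2_mid (a point): terracotta kiln prop, 26 mm wide, 30 mm thick, 100 mm long, whole, 180 g; a sound one, to be left. Lies on the sloping board, lower end on the ledge. Point: centre of the 100 mm bar. Axes at the start: x along it, up the slope; y across it, level; z square to the board, 40 deg from vertical, leaning to the robot's right
- kit_floor (a point): centre of the inner floor of the fixed plywood box, 5 mm above the table. Compartment 220 mm (its x) by 140 mm (its y) inside, walls 5 mm thick, rim 68 mm above the table. x along the box, away from the robot; z up. The tray swings out to the box's -y
- tray_lift (a joint): angle q of the tray's parallel 100 mm arms: 0 = fully down on the box, 2.18 = fully open (stop), clear to the box's -y. Starts 0 to 0.3. The tray stays level; from q = 0 its handle shifts 0.1*(cos(0.349+q)-cos(0.349)) m along the box's y and 0.1*(sin(0.349+q)-sin(0.349)) m up. Stiff hinge: stays where left, takes 2 to 10 N at the handle; tray 0.35 kg
- tray_grip (a point): centre of the tray's wooden handle bar: 150 mm long (box's x), 14 wide (box's y), 14 high, its underside 28 mm above the tray's rim; on 12 mm posts 60 mm either side of the point. At tray_lift 0 it is over the box's middle, 135 mm above the table. Tray 230 x 150 x 30 mm
- jar: glass jar with white lid, 64 mm diameter, 85 mm high; leave alone. Origin under its centre
- cup: white ceramic cup, 76 mm diameter, 85 mm high; leave alone. Origin under its centre
- brush: brush, 190 mm long along its x, lying on the table; leave alone
- short: the short prop again: origin at the middle of its lower end's bottom edge, axes as in short_mid
- broken: the broken prop again: origin at the middle of its lower end's bottom edge, axes as in broken_mid
Not all that is in view belongs to the job. What is shaped like the broken but grey or turquoise is not meant.

How it is judged:
By the outcome, as a careful person would: the job done as asked, in the order asked, and still so for the second after the job is handed in, with the robot touching nothing.
It also fails if it takes over 72 s, if anything falls off the work surface, if the arm or the gripper's body presses on something with over 40 N, if the wrist force passes 120 N, or if a joint passes its speed limit or range.

## Robot

A 6-joint arm with a two-finger parallel gripper is mounted at the origin on the work surface. World frame = base frame: x ahead of the robot, y to its left, z up, the work surface at z = 0. Lengths are in m, angles in degrees, forces in N, time in s.
With the tool pointing down it reaches from about 0.25 to 0.725 m from the base axis. Payload 9.7 kg.
Tool frame: the origin (TCP) lies between the finger pads; the fingertips stand 11 mm ahead of it and the grasp point (between the pads) lies 8 mm behind it; z points along the fingers, x is the direction in which the jaws open and shut, and the axes are right-handed (so a half turn about z gives the same grasp; the last joint's range is limited). The gripper opens to 85 mm and grips with 20 to 120 N. Pads are 22 mm wide; open, the fingers measure 114 mm over their backs; the gripper's body (76 mm by 85 mm) begins 54 mm behind the grasp point. The pads swing forward as they close: fully open they stand 13 mm farther back than shut.
Start: joints at [-75.573, 4.979, 10.078, 95.1, 0, 90], TCP at [0.137, -0.533, 0.242] pointing down, gripper open.
Joint ranges: [-179.16, 179.16], [-48.56, 103.87], [-65.8, 70.77], [-126.05, 130.52], [-82.76, 87.17], [-180, 180]. Speed limits (degrees/s): [127.2, 127.2, 147.25, 180, 180, 180].

## Interface

Orientations are given as [roll, pitch, yaw] about the fixed x, y, z axes, in that order (R = Rz(yaw) Ry(pitch) Rx(roll)).
In Python, from workcell import get_obs, camera, job_done gives the robot as it stands.
- The arm moves only by the tool arm_command, never from a script. Its argument "increments" is a list of rows, each a list of 2 entries, a list of its own where there are three numbers: the shift along the tool's x, y, z in units of 25 mm (1.0 is 25 mm), then the turn about the tool's z in units of 6 degrees (1.0 is 6 degrees). In form: [[[dx, dy, dz], roll], ...]. A call has 1 to 5 rows; each row is the pose to reach, as a shift and turn from the pose measured when the call began, along the tool's axes at that moment; what a row does not reach only later rows make up. A row lasts 1/10 s, in which the tool goes at most 50 mm and 8.59 degrees, less where a joint would pass 70% of its speed; a pose out of reach is approached as far as the arm can. A call with a gripper value outside its range is refused whole. "claw" is the closure, from -1 (fully open) to 1 (shut), so that 0 is half open, set as the call begins (left out, the last holds). The fingers move at their own pace and stop on an object; "force" is the grip in N (left out, the last holds). Time passes only in rows, so rows that repeat a pose let the fingers close. It gives the time, the measured TCP pose, the force and the opening at its end, in the units of the state.
- get_obs(): the state, without advancing time (a new reading comes with each control period).
- camera(name): name is "scene" or "side" or "wrist"; returns a dict with "frame" (420x560x3 uint8, red, green, blue), "range_z" (420x560 float32, m along the optical axis (not along the pixel's ray), 0 where there is no reading), "K" (3x3 intrinsics, pixels), "k1" (the pictures are not rectified: a ray, as slopes to the right and down, at radius r is drawn at 1 + k1 r^2 times it, then the intrinsics apply), "R" (3x3) and "t" (3): a world point X has camera coordinates R X + t; the wrist camera has in their place "hand_eye" (4x4, takes a point from camera to tool coordinates, whose origin is the TCP and whose axes are the tool frame's). Camera axes: x right, y down, z forward; pixel columns grow to the right and rows downward; lengths in m; the calibration is good to about 2 mm. A picture is of the moment at which its call begins: read the wrist's pose just before it.
- job_done(): hands the job in, once; it reports no verdict.
The state is a dict: "time": time; "q": joint angles; "qd": joint speeds; "joint_efforts": joint torques, N m; "ee_pos": TCP position; "tcp_rot": TCP orientation; "wrist_force": force on the tool from outside, world axes, zero at the start; "torque": the same for the moment, N m; "opening": finger opening in m.
Only numpy, scipy, OpenCV 4.12 (cv2) and the standard library are available. Lean on these libraries where they do the work, as an engineer would, in place of code of your own. Each camera call takes 0.05 s, during which the arm holds its last target.

## Working session

There is one attempt and no reset: what is moved stays moved. The work goes in short steps, Python scripts to look and compute and a tool call to move; the robot and the scene stay as the last step left them, time stands still between calls to the robot, and variables do not carry over. Pictures are saved under pics/ and viewed, and the job is handed in when it is done.

Besides the shell and the picture viewer there is one more tool, called after "Call:" in YAML: its name, and indented under it one key for each argument. arm_command: Moves the arm, as the interface text tells. Its arguments: {"type":"object","properties":{"increments":{"type":"array"},"claw":{"type":"number"},"force":{"type":"number"}},"required":["increments"]}

```bash
ls; mkdir -p pics; cat > h.py <<'E'
import numpy as np,cv2
from workcell import get_obs,camera,job_done
from scipy.spatial.transform import Rotation as Ro
def grab(n,name):
    o=get_obs(); c=camera(n)
    cv2.imwrite(f'pics/{name}.png',cv2.cvtColor(c['frame'],cv2.COLOR_RGB2BGR))
    if 'hand_eye' in c:
        T=np.eye(4);T[:3,:3]=Ro.from_euler('xyz',o['tcp_rot'],degrees=True).as_matrix();T[:3,3]=o['ee_pos']
        c['T']=T@np.array(c['hand_eye'])
    else:
        T=np.eye(4);R=np.array(c['R']);T[:3,:3]=R.T;T[:3,3]=-R.T@np.array(c['t']);c['T']=T
    np.savez(f'pics/{name}.npz',**{k:np.array(v) for k,v in c.items()})
    return c
def ld(name): return dict(np.load(f'pics/{name}.npz'))
def cloud(c):
    K=c['K'];k1=float(c['k1']);v,u=np.mgrid[0:420,0:560].astype(float)
    p=np.stack([u,v],-1).reshape(-1,1,2)
    n=cv2.undistortPoints(p,K,np.array([k1,0,0,0.]),None,None).reshape(420,560,2)
    z=c['range_z'];P=np.stack([n[...,0]*z,n[...,1]*z,z],-1)
    return P@c['T'][:3,:3].T+c['T'][:3,3]
def proj(c,X):
    T=np.linalg.inv(c['T']);p=np.atleast_2d(X)@T[:3,:3].T+T[:3,3];s=p[:,:2]/p[:,2:]
    s=s*(1+float(c['k1'])*(s**2).sum(1,keepdims=True))
    return s*[c['K'][0,0],c['K'][1,1]]+[c['K'][0,2],c['K'][1,2]]
E
python3 - <<'E'
from h import *
print(get_obs())
for n in ['scene','side','wrist']:
    c=grab(n,n+'0'); print(n,c['K'].tolist(),c['k1'],c['T'][:3].round(3).tolist())
E
```

```text
pics
{'time': 0.0, 'q': array([-7.55721794e+01,  5.01122066e+00,  1.00340133e+01,  9.50992289e+01,
       -7.20161229e-04,  9.00009678e+01]), 'qd': array([ 0.0451413 , -0.08433625, -0.04904948,  0.05980454, -0.05558492,
       -0.12182066]), 'joint_efforts': array([ 9.01668063e-04, -5.20384312e+01,  4.64811873e+01,  1.60835381e-02,
        1.71246347e-05,  7.06814873e-06]), 'ee_pos': array([ 0.13698123, -0.53244709,  0.24157795]), 'tcp_rot': array([ 1.79999279e+02,  7.64362150e-02, -7.55731473e+01]), 'wrist_force': array([5.38545501e-01, 1.64320140e-02, 9.61505360e-05]), 'torque': array([0.05457674, 0.03824107, 0.00669889]), 'opening': 0.08535102326358648}
scene [[442.5970436634594, 0.0, 279.097371155827], [0.0, 442.5970436634594, 210.0855657199978], [0.0, 0.0, 1.0]] -0.05720133316937456 [[0.643, 0.614, -0.458, 0.993], [0.766, -0.525, 0.373, -0.27], [-0.011, -0.59, -0.807, 0.844]]
side [[478.4320050781189, 0.0, 279.6962886822982], [0.0, 478.4320050781189, 211.45285547049434], [0.0, 0.0, 1.0]] -0.14957681855870245 [[-0.856, -0.298, 0.422, 0.1], [-0.517, 0.491, -0.701, 0.888], [0.002, -0.818, -0.575, 0.763]]
wrist [[375.0889822883044, 0.0, 280.2979653372234], [0.0, 375.0889822883044, 203.75011598286366], [0.0, 0.0, 1.0]] 0.027140318114181734 [[0.25, -0.933, -0.259, 0.203], [-0.968, -0.241, -0.065, -0.515], [-0.001, 0.267, -0.964, 0.373]]
```

View pics/scene0.png

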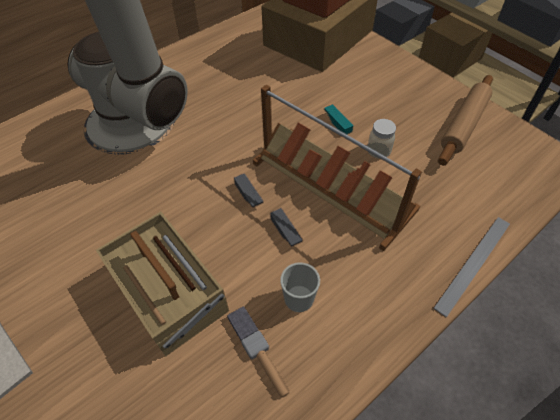

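View pics/side0.png

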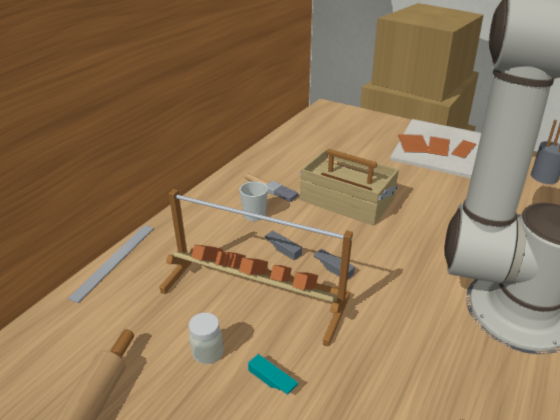

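View pics/wrist0.png

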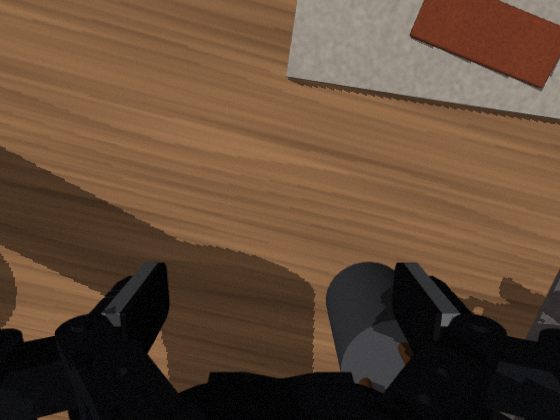

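```bash
python3 - <<'E'
from h import *
P=[];C=[]
for n in ['scene0','side0']:
    c=ld(n);X=cloud(c);m=c['range_z']>0;P.append(X[m]);C.append(c['frame'][m])
    print(n,m.mean())
P=np.concatenate(P);C=np.concatenate(C)
m=(P[:,2]>-0.02)&(P[:,2]<0.3)
P=P[m];C=C[m]
o=np.argsort(P[:,2]);P=P[o];C=C[o]
# topdown: up = +x, left=+y ; 1.25mm/px? x 0..0.8,y -0.5..0.5
im=np.zeros((560,700,3),np.uint8);hm=np.zeros((560,700),np.uint8)
s=700
r=(560-(P[:,0])*s).astype(int);q=(350-(P[:,1])*s).astype(int)
k=(r>=0)&(r<560)&(q>=0)&(q<700)
im[r[k],q[k]]=C[k][:,::-1];
cv2.imwrite('pics/top0.png',im)
# table height
t=(abs(P[:,2])<0.02);print(np.median(P[t,2]))
E
```

```text
scene0 0.9959736394557823
side0 0.9962117346938776
-0.00039838118984586446
```

View pics/top0.png

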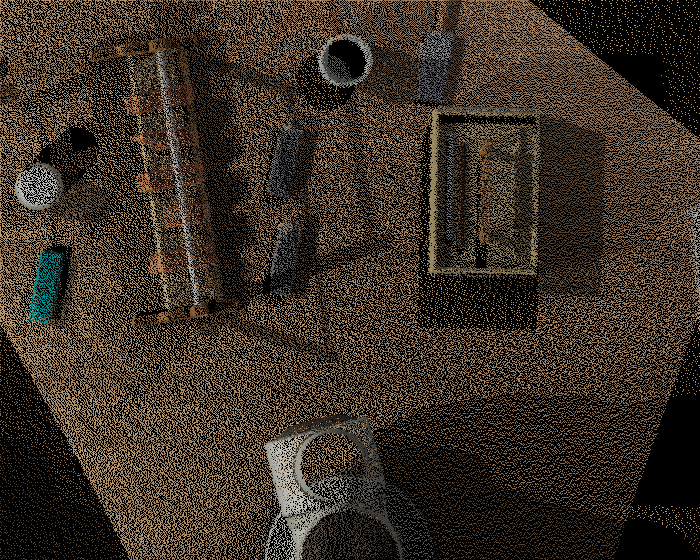

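```bash
python3 - <<'E'
from h import *
for n in ['scene0','side0']:
    c=ld(n);X=cloud(c);f=c['frame'].astype(int)
    x,y,z=X[...,0],X[...,1],X[...,2]
    reg=(x>0.33)&(x<0.76)&(y>0.12)&(y<0.36)
    bar=reg&(z>0.195)&(z<0.22)
    p=X[bar];
    # restrict to gray
    g=(f.max(-1)-f.min(-1)<40)[bar];p=p[g]
    l=cv2.fitLine(p.astype(np.float32),cv2.DIST_HUBER,0,.01,.01).ravel()
    print(n,'bar',len(p),l.round(4),p.min(0).round(3),p.max(0).round(3))
    post=reg&(z>0.16)&(f[...,0]-f[...,2]>25)
    for a in (x>l[3],x<l[3]):
        q=X[post&a];print(' post',len(q),np.median(q,0).round(4), q[:,2].max() if len(q) else 0)
    reg=(x>0.38)&(x<0.68)&(y>-0.42)&(y<-0.08)
    h=reg&(z>0.10)
    q=X[h];print(' handle',len(q),q.min(0).round(3),q.max(0).round(3))
    h=reg&(z>0.125);q=X[h];print(' handle',len(q),q.min(0).round(4),q.max(0).round(4),np.median(q,0).round(4))
    if len(q)>20:print(cv2.minAreaRect((q[:,:2]*1000).astype(np.float32)))
    for zz in np.arange(0.05,0.15,0.005):
        s=reg&(z>=zz)&(z<zz+.005);print(round(zz,3),s.sum(),end=' ')
    print()
    q=X[reg&(z>0.055)&(z<.125)];print('box',cv2.minAreaRect((q[:,:2]*1000).astype(np.float32)),q.min(0),q.max(0))
E
```

```text
scene0 bar 753 [ 9.889e-01  1.484e-01 -1.000e-04  5.640e-01  2.432e-01  2.063e-01] [0.353 0.203 0.195] [0.745 0.276 0.215]
 post 222 [0.7378 0.2646 0.2014] 0.2172667146449092
 post 199 [0.363  0.2115 0.1935] 0.21806268034638832
 handle 1347 [ 0.408 -0.271  0.1  ] [ 0.643 -0.118  0.147]
 handle 574 [ 0.4508 -0.2034  0.1309] [ 0.601  -0.1866  0.1468] [ 0.5344 -0.1955  0.1428]
((525.9281616210938, -195.0103302001953), (14.516438484191895, 150.3119354248047), 88.81580352783203)
0.05 85 0.055 99 0.06 90 0.065 97 0.07 1135 0.075 4147 0.08 762 0.085 872 0.09 291 0.095 466 0.1 745 0.105 16 0.11 10 0.115 2 0.12 0 0.125 0 0.13 14 0.135 41 0.14 495 0.145 24 
box ((528.8494873046875, -194.6998291015625), (151.23683166503906, 240.6470947265625), 88.86590576171875) [ 0.40737744 -0.27179548  0.0550063 ] [ 0.65038794 -0.1180703   0.11837598]
side0 bar 695 [ 9.882e-01  1.529e-01 -3.000e-04  5.360e-01  2.458e-01  2.066e-01] [0.347 0.216 0.197] [0.729 0.279 0.213]
 post 245 [0.7294 0.2809 0.1924] 0.21768476176692553
 post 273 [0.3537 0.2243 0.1969] 0.2171920655038565
 handle 681 [ 0.408 -0.271  0.1  ] [ 0.642 -0.111  0.147]
 handle 336 [ 0.4502 -0.2043  0.1254] [ 0.5991 -0.1822  0.147 ] [ 0.522  -0.1885  0.1404]
((524.5770263671875, -192.41220092773438), (20.080488204956055, 148.81521606445312), 88.05720520019531)
0.05 139 0.055 151 0.06 146 0.065 180 0.07 171 0.075 1069 0.08 435 0.085 399 0.09 240 0.095 259 0.1 276 0.105 19 0.11 17 0.115 17 0.12 16 0.125 16 0.13 52 0.135 88 0.14 149 0.145 31 
box ((526.3387451171875, -190.9171142578125), (246.05174255371094, 160.0463104248047), 0.11877402663230896) [ 0.40324129 -0.27114725  0.05502992] [ 0.64923456 -0.11105749  0.1247272 ]
```

```bash
cat >> h.py <<'E'
RO=np.array([0.544,0.2558,0]);ex=np.array([-.151,.9885,0]);ey=np.array([-.9885,-.151,0]);ez=np.array([0,0,1.])
RR=np.stack([ex,ey,ez],1) # rack->world
s4,c4=np.sin(np.radians(40)),np.cos(np.radians(40))
bx=RR@[c4,0,s4]; bn=RR@[-s4,0,c4]
def rackpt(x,y,z): return RO+RR@[x,y,z]
B0=RO+RR@[0,0,.078]  # board frame origin at whole prop centre: u up slope, v=rack y, w normal
BB=np.stack([bx,ey,bn],1)
def board(X): return (X-B0)@BB
E
python3 - <<'E'
from h import *
for n in ['scene0','side0']:
    c=ld(n);X=cloud(c);f=c['frame'].astype(int)
    b=board(X)
    m=(abs(b[...,0])<.07)&(abs(b[...,1])<.14)&(abs(b[...,2])<.03)&(f[...,0]>1.9*f[...,2])
    q=b[m]
    print(n,m.sum())
    for i in range(-2,3):
        v=i*.057; k=abs(q[:,1]-v)<.026
        p=q[k]; t=p[p[:,2]>.008]
        print(i,len(p),'v',np.percentile(t[:,1],[2,50,98]).round(4),'u',np.percentile(t[:,0],[1,99]).round(4),'w',np.percentile(t[:,2],[50,90]).round(4))
    for i in (-1,):
        t=q[(abs(q[:,1]+.057)<.026)&(q[:,2]>.008)]
        for a in np.arange(-.05,.06,.02):
            k=abs(t[:,0]-a)<.01;print(round(a,2),k.sum(),np.percentile(t[k,1],[2,98]).round(4) if k.sum() else '')
E
```

```text
scene0 3356
-2 779 v [-0.1285 -0.1163 -0.103 ] u [-0.0503  0.0476] w [0.0156 0.0176]
-1 653 v [-0.0707 -0.0615 -0.0464] u [-0.0498  0.0463] w [0.015  0.0177]
0 732 v [-0.016  -0.0038  0.0096] u [-0.0496  0.0473] w [0.015  0.0174]
1 466 v [0.0398 0.0518 0.0655] u [-0.0505  0.0083] w [0.0146 0.0169]
2 681 v [0.1008 0.1125 0.1269] u [-0.0497  0.0478] w [0.0149 0.0171]
-0.05 57 [-0.0715 -0.0471]
-0.03 98 [-0.0703 -0.0465]
-0.01 102 [-0.07   -0.0464]
0.01 96 [-0.07   -0.0458]
0.03 52 [-0.0705 -0.0579]
0.05 19 [-0.0709 -0.0617]
side0 1889
-2 366 v [-0.1255 -0.104  -0.1   ] u [-0.0471  0.0537] w [0.0123 0.0144]
-1 370 v [-0.0687 -0.0548 -0.0435] u [-0.0435  0.0547] w [0.0122 0.0144]
0 442 v [-0.0123  0.0076  0.0125] u [-0.0444  0.0535] w [0.0125 0.0147]
1 318 v [0.0436 0.0611 0.0686] u [-0.0476  0.0134] w [0.0126 0.0148]
2 393 v [0.1047 0.1221 0.1299] u [-0.0441  0.0531] w [0.0127 0.0148]
-0.05 3 [-0.0533 -0.0441]
-0.03 16 [-0.0615 -0.0437]
-0.01 17 [-0.0683 -0.043 ]
0.01 30 [-0.0634 -0.0436]
0.03 23 [-0.0658 -0.0515]
0.05 19 [-0.0693 -0.0597]
```

```bash
cat > go.py <<'E'
import sys
from h import *
# usage: go.py x y z [toolx azimuth deg | n]
def inc(x,y,z,az=None):
    o=get_obs();R=Ro.from_euler('xyz',o['tcp_rot'],degrees=True).as_matrix()
    d=R.T@(np.array([x,y,z])-o['ee_pos'])/.025
    r=0
    if az is not None:
        t=np.array([np.cos(np.radians(az)),np.sin(np.radians(az)),0]) if np.isscalar(az) else np.array(az)
        tt=R.T@t; r=np.degrees(np.arctan2(tt[1],tt[0])); r=(r+90)%180-90
        r/=6
    return d.round(2).tolist(),round(float(r),2)
if __name__=='__main__':
    o=get_obs();print('t',round(o['time'],2),'p',o['ee_pos'].round(4),'rot',np.round(o['tcp_rot'],2),'q',o['q'].round(1),'F',o['wrist_force'].round(1),'op',round(o['opening'],4))
    a=[float(v) for v in sys.argv[1:]]
    if a: print(inc(*a))
E
python3 go.py .526 -.194 .2 -91.2
```

```text
t 0.15 p [ 0.137  -0.5325  0.2417] rot [-1.800e+02  6.000e-02 -7.557e+01] q [-75.6   5.   10.   95.1   0.   90. ] F [-0.9  0.2  0.1] op 0.0851
([-9.23, -18.44, 1.68], 2.6)
```

Call:
arm_command:
  increments:
    - [[-9.23,-18.44,0],2.6]
    - [[-9.23,-18.44,0],2.6]
    - [[-9.23,-18.44,0],2.6]
    - [[-9.23,-18.44,0],2.6]
    - [[-9.23,-18.44,0],2.6]
  claw: -0.2
  force: 40

```text
time: 0.65
ee_pos: [0.3241, -0.3693, 0.242]
tcp_rot: [180.0, 0.1, -91.2]
wrist_force: [0.6, -1.0, -0.1]
opening: 0.0515
```

```bash
python3 go.py .526 -.194 .2 -91.2
```

```text
t 0.65 p [ 0.3241 -0.3693  0.242 ] rot [ 1.7999e+02  6.0000e-02 -9.1200e+01] q [-48.7  -3.    2.   95.    0.  132.4] F [ 0.6 -1.  -0.1] op 0.0515
([-7.18, -7.93, 1.69], 0.0)
```

Call:
arm_command:
  increments:
    - [[-7.18,-7.93,1.7],0]
    - [[-7.18,-7.93,1.7],0]
    - [[-7.18,-7.93,1.7],0]
    - [[-7.18,-7.93,1.7],0]
    - [[-7.18,-7.93,1.7],0]

```text
time: 1.15
ee_pos: [0.5104, -0.2069, 0.2028]
tcp_rot: [180.0, 0.1, -91.2]
wrist_force: [1.0, -0.7, 1.0]
opening: 0.0513
```

```bash
python3 go.py .526 -.194 .2 -91.2;  python3 - <<'E'
from h import *
c=grab('wrist','w1');X=cloud(c)
m=(X[...,2]>.132)&(X[...,2]<.15)&(abs(X[...,0]-.526)<.1)&(abs(X[...,1]+.194)<.04)
q=X[m];print(len(q),cv2.minAreaRect((q[:,:2]*1000).astype(np.float32)),np.median(q[:,2]),q.min(0),q.max(0))
E
python3 go.py .526 -.194 .127 -91.2
```

```text
t 1.15 p [ 0.5104 -0.2069  0.2028] rot [ 1.7999e+02  5.0000e-02 -9.1190e+01] q [-22.1   4.5   5.1  90.7   0.  159.1] F [ 1.  -0.7  1. ] op 0.0513
([-0.53, -0.61, 0.11], 0.0)
7264 ((524.8274536132812, -193.7908172607422), (14.148580551147461, 148.96450805664062), 88.86422729492188) 0.14323849794816274 [ 0.45029917 -0.20224434  0.13262556] [ 0.59936298 -0.18531907  0.14599921]
t 1.2 p [ 0.5143 -0.2026  0.2005] rot [179.98   0.21 -90.99] q [-21.6   4.8   5.2  90.5   0.2 159.4] F [-1.3  4.3 -3.2] op 0.051
([-0.34, -0.46, 2.94], 0.04)
```

Call:
arm_command:
  increments:
    - [[-0.35,-0.44,0],0]
    - [[-0.35,-0.44,0],0]
    - [[-0.35,-0.44,1.5],0]
    - [[-0.35,-0.44,2.94],0]
    - [[-0.35,-0.44,2.94],0]

```text
time: 1.7
ee_pos: [0.5225, -0.1935, 0.1223]
tcp_rot: [179.5, 0.3, -91.0]
wrist_force: [-1.0, 0.4, -0.6]
opening: 0.051
```

```bash
python3 go.py .525 -.194 .127 -91.2
```

```text
t 1.7 p [ 0.5225 -0.1935  0.1223] rot [179.55   0.35 -91.02] q [-20.4   5.8  -2.3  82.4   0.2 160.6] F [-1.   0.4 -0.6] op 0.051
([0.02, -0.1, -0.19], 0.03)
```

Call:
arm_command:
  increments:
    - [[0.02,-0.1,-0.19],0]
    - [[0.02,-0.1,-0.19],0]
    - [[0.02,-0.1,-0.19],0]
    - [[0.02,-0.1,-0.19],0]
    - [[0.02,-0.1,-0.19],0]
  claw: 1
  force: 60

```text
time: 2.2
ee_pos: [0.5259, -0.194, 0.1283]
tcp_rot: [179.7, 0.3, -91.0]
wrist_force: [2.1, 3.0, 2.7]
opening: 0.0133
```

```bash
cat > arc.py <<'E'
import sys
from go import *
# tray arc rows from current: args: q0 (current), then list of q
q0=float(sys.argv[1]);o=get_obs();R=Ro.from_euler('xyz',o['tcp_rot'],degrees=True).as_matrix()
by=np.array([np.sin(np.radians(1.2)),np.cos(np.radians(1.2)),0])
f=lambda q:.1*(np.cos(.349+q)*by+np.sin(.349+q)*ez)
for q in map(float,sys.argv[2:]): print(q,(R.T@(f(q)-f(q0))/.025).round(2).tolist())
E
python3 go.py; python3 arc.py 0 .2 .4 .6 .8 1 
```

```text
t 2.2 p [ 0.5259 -0.194   0.1283] rot [179.69   0.34 -91.01] q [-20.4   6.1  -1.4  83.    0.2 160.7] F [2.1 3.  2.7] op 0.0133
0.2 [0.34, 0.01, -0.72]
0.4 [0.82, 0.01, -1.36]
0.6 [1.42, 0.02, -1.89]
0.8 [2.11, 0.02, -2.29]
1.0 [2.86, 0.02, -2.55]
```

Call:
arm_command:
  increments:
    - [[0.16,0,-0.37],0]
    - [[0.34,0.01,-0.72],0]
    - [[0.56,0.01,-1.05],0]
    - [[0.82,0.01,-1.36],0]
    - [[0.82,0.01,-1.36],0]

```text
time: 2.7
ee_pos: [0.5255, -0.2153, 0.1626]
tcp_rot: [179.7, 0.3, -91.0]
wrist_force: [-0.1, -0.2, 3.5]
opening: 0.0125
```

```bash
python3 go.py; python3 arc.py .4 .55 .7 .85 1 1.15 1.3
```

```text
t 2.7 p [ 0.5255 -0.2153  0.1626] rot [179.69   0.31 -91.03] q [-22.4   6.9   3.4  86.9   0.2 158.7] F [-0.1 -0.2  3.5] op 0.0125
0.55 [0.44, 0.0, -0.41]
0.7 [0.93, 0.01, -0.75]
0.85 [1.47, 0.01, -1.01]
1.0 [2.04, 0.01, -1.19]
1.15 [2.64, 0.01, -1.28]
1.3 [3.23, 0.02, -1.28]
```

Tracks the arc well. Continue.

Call:
arm_command:
  increments:
    - [[0.44,0,-0.41],0]
    - [[0.93,0.01,-0.75],0]
    - [[1.47,0.01,-1.01],0]
    - [[2.04,0.01,-1.19],0]
    - [[2.64,0.01,-1.28],0]

```text
time: 3.2
ee_pos: [0.524, -0.2809, 0.1938]
tcp_rot: [179.6, 0.4, -91.0]
wrist_force: [1.8, 5.8, -9.0]
opening: 0.013
```

```bash
python3 go.py; python3 arc.py 1.15 1.3 1.45 1.6 1.75 1.9 2.05 2.18
```

```text
t 3.2 p [ 0.524  -0.2809  0.1938] rot [179.63   0.42 -91.  ] q [-28.3  11.   11.3  90.9   0.2 152.7] F [ 1.8  5.8 -9. ] op 0.013
1.3 [0.6, 0.0, -0.0]
1.45 [1.19, 0.0, 0.08]
1.6 [1.77, 0.0, 0.26]
1.75 [2.31, 0.0, 0.52]
1.9 [2.8, 0.0, 0.85]
2.05 [3.24, 0.0, 1.26]
2.18 [3.57, 0.0, 1.66]
```

Call:
arm_command:
  increments:
    - [[0.6,0,0],0]
    - [[1.19,0,0.08],0]
    - [[1.77,0,0.26],0]
    - [[2.31,0,0.52],0]
    - [[2.8,0,0.85],0]

```text
time: 3.7
ee_pos: [0.5226, -0.3508, 0.1718]
tcp_rot: [179.6, 0.5, -91.0]
wrist_force: [1.2, 7.6, -2.5]
opening: 0.0129
```

```bash
python3 go.py; python3 arc.py 1.88 2.0 2.1 2.18 2.2
```

```text
t 3.7 p [ 0.5226 -0.3508  0.1718] rot [179.63   0.47 -90.98] q [-34.   15.8  14.6  89.4   0.2 147. ] F [ 1.2  7.6 -2.5] op 0.0129
2.0 [0.36, -0.0, 0.31]
2.1 [0.64, -0.0, 0.61]
2.18 [0.83, -0.0, 0.86]
2.2 [0.88, -0.0, 0.92]
```

Call:
arm_command:
  increments:
    - [[0.3,0,0.26],0]
    - [[0.6,0,0.58],0]
    - [[0.76,0,0.79],0]
    - [[0.76,0,0.79],0]
    - [[0.76,0,0.79],0]

```text
time: 4.2
ee_pos: [0.5222, -0.3697, 0.1515]
tcp_rot: [179.6, 0.5, -91.0]
wrist_force: [2.4, 1.8, -4.1]
opening: 0.013
```

```bash
python3 go.py
```

```text
t 4.2 p [ 0.5222 -0.3697  0.1515] rot [179.61   0.46 -90.98] q [-35.4  17.2  14.1  87.5   0.2 145.6] F [ 2.4  1.8 -4.1] op 0.013
```

Call:
arm_command:
  increments:
    - [[0,0,0],0]
    - [[0,0,0],0]
    - [[0,0,0],0]
    - [[0,0,-2],0]
    - [[0,0,-4],0]
  claw: -0.2

```text
time: 4.7
ee_pos: [0.5218, -0.37, 0.2511]
tcp_rot: [179.4, 0.6, -91.0]
wrist_force: [1.2, -1.3, 1.2]
opening: 0.0512
```

```bash
python3 go.py 0.62 0.2 0.4; python3 - <<'E'
from h import *
grab('scene','s2')
E
```

```text
t 4.7 p [ 0.5218 -0.37    0.2511] rot [179.42   0.56 -90.99] q [-3.540e+01  1.910e+01  2.770e+01  9.930e+01  1.000e-01  1.456e+02] F [ 1.2 -1.3  1.2] op 0.0512
([-22.92, -3.48, -5.77], 0.0)
```

View pics/s2.png

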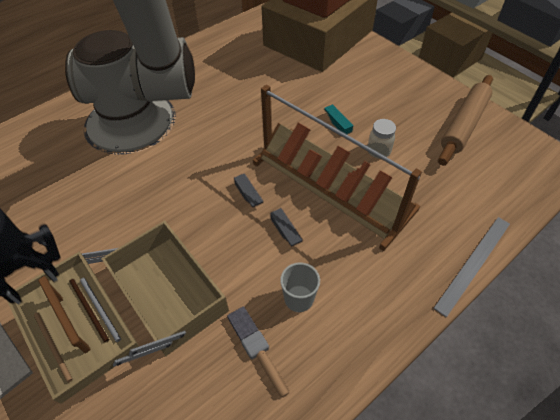

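```bash
python3 - <<'E'
from h import *
d=np.array([[5.0,10.03,.5498,.2417],[-3,2,.4914,.242],[4.5,5.1,.5507,.2028],[5.8,-2.3,.5572,.1223],[6.9,3.4,.5679,.1626],[11,11.3,.5946,.1938],[15.8,14.6,.6294,.1718],[19.1,27.7,.6397,.2511]])
a=np.radians(d[:,0]);p=np.radians(d[:,0]-d[:,1]);o=np.ones(len(d));z=0*o
A=np.r_[np.c_[o,z,np.sin(a),np.cos(a),np.sin(p),np.cos(p)],np.c_[z,o,np.cos(a),-np.sin(a),np.cos(p),-np.sin(p)]]
y=np.r_[d[:,2],d[:,3]]
x,res,rk,sv=np.linalg.lstsq(A,y,rcond=None);print(x.round(4),rk,sv,np.abs(A@x-y).max())
E
```

```text
[ 1.000e-04 -2.371e-01  4.054e-01  2.100e-03  2.970e-02  5.159e-01] 6 [4.88709746 4.88709746 0.30778804 0.30778804 0.14678206 0.14678206] 0.0011790843342972535
```

Call:
arm_command:
  increments:
    - [[-2,-0.4,-1],-1.4]
    - [[-4,-0.8,-2],-2.8]
    - [[-6,-1.2,-3],-4.2]
    - [[-8,-1.6,-4],-5.6]
    - [[-10,-2,-5],-7]
  claw: -0.03

```text
time: 5.25
ee_pos: [0.5698, -0.1548, 0.3719]
tcp_rot: [-179.8, -0.0, -48.7]
wrist_force: [0.6, 0.1, 0.1]
opening: 0.0438
```

```bash
python3 go.py 0.5 0.3 0.4
```

```text
t 5.25 p [ 0.5698 -0.1548  0.3719] rot [-1.7985e+02 -2.0000e-02 -4.8660e+01] q [-1.520e+01  1.700e+01  3.900e+01  1.120e+02  1.000e-01  1.234e+02] F [0.6 0.1 0.1] op 0.0438
([-15.5, -9.92, -1.1], 0.0)
```

Call:
arm_command:
  increments:
    - [[-15.5,-9.92,-1.1],-7]
    - [[-15.5,-9.92,-1.1],-7]
    - [[-15.5,-9.92,-1.1],-7]
    - [[-15.5,-9.92,-1.1],-7]
    - [[-15.5,-9.92,-1.1],-7]

```text
time: 5.75
ee_pos: [0.5314, 0.092, 0.387]
tcp_rot: [-179.9, -0.2, -6.3]
wrist_force: [1.2, 1.1, -0.2]
opening: 0.0439
```

```bash
python3 go.py 0.4 0.45 0.4
```

```text
t 5.75 p [0.5314 0.092  0.387 ] rot [-179.9    -0.18   -6.32] q [  9.8   9.9  32.3 112.2   0.  106.1] F [ 1.2  1.1 -0.2] op 0.0439
([-6.8, -13.65, -0.52], 0.0)
```

Call:
arm_command:
  increments:
    - [[-6.8,-13.65,-0.5],-7]
    - [[-6.8,-13.65,-0.5],-7]
    - [[-6.8,-13.65,-0.5],-7]
    - [[-6.8,-13.65,-0.5],-7]
    - [[-6.8,-13.65,-0.5],-7]

```text
time: 6.25
ee_pos: [0.4449, 0.3264, 0.3956]
tcp_rot: [179.9, -0.3, 36.0]
wrist_force: [0.8, 0.3, 0.2]
opening: 0.0439
```

```bash
python3 go.py 0.1 0.56 0.4
```

```text
t 6.25 p [0.4449 0.3264 0.3956] rot [179.93  -0.27  36.02] q [ 3.630e+01  1.240e+01  3.640e+01  1.137e+02 -1.000e-01  9.030e+01] F [0.8 0.3 0.2] op 0.0439
([-5.66, -15.67, -0.22], 0.0)
```

Call:
arm_command:
  increments:
    - [[-5.66,-15.67,-0.2],-5]
    - [[-5.66,-15.67,-0.2],-5]
    - [[-5.66,-15.67,-0.2],-5]
    - [[-5.66,-15.67,-0.2],-5]
    - [[-5.66,-15.67,-0.2],-5]

```text
time: 6.75
ee_pos: [0.2375, 0.4661, 0.3981]
tcp_rot: [179.8, -0.3, 66.2]
wrist_force: [1.3, 0.6, 0.9]
opening: 0.0444
```

```bash
python3 go.py -0.087 0.57 0.4
```

```text
t 6.75 p [0.2375 0.4661 0.3981] rot [179.78  -0.26  66.18] q [ 63.1   8.2  31.8 113.3  -0.2  86.9] F [1.3 0.6 0.9] op 0.0444
([-1.44, -13.55, -0.13], 0.0)
```

Call:
arm_command:
  increments:
    - [[-1.44,-13.55,-0.1],-4]
    - [[-1.44,-13.55,-0.1],-4]
    - [[-1.44,-13.55,-0.1],-4]
    - [[-1.44,-13.55,-0.1],-4]
    - [[-1.44,-13.55,-0.1],-4]

```text
time: 7.25
ee_pos: [-0.0007, 0.5418, 0.3992]
tcp_rot: [179.7, -0.2, 90.2]
wrist_force: [0.6, 1.0, 0.9]
opening: 0.0441
```

```bash
python3 go.py -0.087 0.57 0.45
```

```text
t 7.25 p [-0.0007  0.5418  0.3992] rot [179.67  -0.21  90.19] q [ 90.2  11.2  35.4 114.   -0.3  90.1] F [0.6 1.  0.9] op 0.0441
([1.15, -3.44, -2.05], 0.0)
```

Call:
arm_command:
  increments:
    - [[1.15,-3.44,-2],0]
    - [[1.15,-3.44,-4],0]
    - [[1.15,-3.44,-5],0]
    - [[1.15,-3.44,-6],0]
    - [[1.15,-3.44,-6],0]

```text
time: 7.75
ee_pos: [-0.0861, 0.56, 0.4974]
tcp_rot: [-179.9, -2.9, 90.2]
wrist_force: [1.2, -0.5, -0.6]
opening: 0.0442
```

```bash
python3 go.py -0.087 0.57 0.65
```

```text
t 7.75 p [-0.0861  0.56    0.4974] rot [-179.94   -2.9    90.25] q [ 98.9  27.3  70.5 130.4  -0.4  98.7] F [ 1.2 -0.5 -0.6] op 0.0442
([0.71, -0.04, -6.07], 0.0)
```

Call:
arm_command:
  increments:
    - [[0.2,1,-2],0]
    - [[0.3,2,-4],0]
    - [[0.3,3,-6],0]
    - [[0.3,3,-6],0]

```text
time: 8.15
ee_pos: [-0.021, 0.5433, 0.5337]
tcp_rot: [-179.8, -6.6, 90.2]
wrist_force: [-0.8, 0.5, 0.3]
opening: 0.0437
```

```bash
python3 go.py -0.087 0.57 0.65
```

```text
t 8.15 p [-0.021   0.5433  0.5337] rot [-179.81   -6.61   90.16] q [ 92.2  23.7  70.8 130.5  -0.   92.1] F [-0.8  0.5  0.3] op 0.0437
([1.6, -2.65, -4.49], 0.0)
```

Call:
arm_command:
  increments:
    - [[-1,-1.5,-3],0]
    - [[-2,-2.2,-6],0]
    - [[-3,-2.2,-8],0]
    - [[-4,-2.2,-10],0]
    - [[-4,-2.2,-10],0]

```text
time: 8.65
ee_pos: [-0.0708, 0.5058, 0.5776]
tcp_rot: [-179.1, -11.4, 90.2]
wrist_force: [-0.1, 0.0, 0.2]
opening: 0.0439
```

```bash
python3 go.py -0.087 0.57 0.65
```

```text
t 8.65 p [-0.0708  0.5058  0.5776] rot [-179.12  -11.37   90.15] q [ 98.4  18.9  70.7 130.5  -0.7  98.1] F [-0.1  0.   0.2] op 0.0439
([3.09, -0.68, -2.32], 0.0)
```

Call:
arm_command:
  increments:
    - [[-6,-1,-8],0]
    - [[-6,-1,-8],0]

```text
time: 8.85
ee_pos: [-0.0843, 0.4756, 0.6093]
tcp_rot: [-178.4, -15.0, 90.1]
wrist_force: [0.1, 0.4, 0.1]
opening: 0.0436
```

```bash
python3 go.py -0.087 0.57 0.65
```

```text
t 8.85 p [-0.0843  0.4756  0.6093] rot [-178.42  -14.97   90.06] q [100.7  15.3  70.7 130.5  -1.2 100.3] F [0.1 0.4 0.1] op 0.0436
([4.07, -0.12, -0.6], 0.0)
```

Call:
arm_command:
  increments:
    - [[-6,0.3,-7],0]
    - [[-6,0.3,-7],0]
    - [[-6,0.3,-7],0]

```text
time: 9.15
ee_pos: [-0.0878, 0.4383, 0.6453]
tcp_rot: [-177.4, -19.3, 89.9]
wrist_force: [-0.0, -0.9, 0.6]
opening: 0.0443
```

```bash
cat >> go.py <<'E'
    R=Ro.from_euler('xyz',o['tcp_rot'],degrees=True).as_matrix();z=R[:,2]
    print('tilt',np.degrees(np.arccos(-z[2])).round(1),'az',np.degrees(np.arctan2(z[1],z[0])).round(1),'err to board deg',np.degrees(np.arccos(min(1,-z@bn))).round(2))
    print('world radial/up in tool:',(R.T@ex).round(2),(R.T@ez).round(2))
E
python3 go.py
```

```text
t 9.15 p [-0.0878  0.4383  0.6453] rot [-177.4   -19.33   89.91] q [102.3  10.8  70.7 130.5  -1.5 101.6] F [-0.  -0.9  0.6] op 0.0443
tilt 19.5 az 97.7 err to board deg 20.51
world radial/up in tool: [ 0.93 -0.14  0.33] [ 0.33 -0.04 -0.94]
```

Call:
arm_command:
  increments:
    - [[-4,1.2,-8],0]
    - [[-4,1.2,-8],0]
    - [[-4,1.2,-8],0]

```text
time: 9.45
ee_pos: [-0.0725, 0.401, 0.6788]
tcp_rot: [-176.5, -23.7, 89.6]
wrist_force: [0.3, 0.3, 0.8]
opening: 0.0439
```

```bash
python3 go.py
```

```text
t 9.45 p [-0.0725  0.401   0.6788] rot [-176.47  -23.72   89.65] q [100.9   6.3  70.7 130.5  -1.  100.3] F [0.3 0.3 0.8] op 0.0439
tilt 24.0 az 98.4 err to board deg 16.03
world radial/up in tool: [ 0.9  -0.13  0.41] [ 0.4  -0.06 -0.91]
```

Call:
arm_command:
  increments:
    - [[-3.5,0.7,-8.5],0]
    - [[-3.5,0.7,-8.5],0]

```text
time: 9.65
ee_pos: [-0.0646, 0.3675, 0.7041]
tcp_rot: [-175.7, -27.3, 89.4]
wrist_force: [-0.1, -0.3, 0.1]
opening: 0.0439
```

Call:
arm_command:
  increments:
    - [[-3.5,0.6,-8.5],0]
    - [[-3.5,0.6,-8.5],0]

```text
time: 9.85
ee_pos: [-0.0572, 0.3315, 0.7274]
tcp_rot: [-174.8, -31.0, 89.0]
wrist_force: [-0.6, -0.0, -0.2]
opening: 0.0442
```

```bash
python3 go.py
```

```text
t 9.85 p [-0.0572  0.3315  0.7274] rot [-174.82  -31.04   88.98] q [100.4  -1.2  70.8 130.5  -0.7  99.8] F [-0.6 -0.  -0.2] op 0.0442
tilt 31.4 az 99.0 err to board deg 8.58
world radial/up in tool: [ 0.84 -0.12  0.52] [ 0.52 -0.08 -0.85]
```

Call:
arm_command:
  increments:
    - [[-3.5,0.5,-8.5],0]
    - [[-3.5,0.5,-8.5],0]

```text
time: 10.05
ee_pos: [-0.0502, 0.2943, 0.7482]
tcp_rot: [-173.9, -34.7, 88.5]
wrist_force: [-0.3, -0.2, -0.5]
opening: 0.0436
```

Call:
arm_command:
  increments:
    - [[-3.5,0.5,-8.5],0]
    - [[-3.5,0.5,-8.5],0]

```text
time: 10.25
ee_pos: [-0.0461, 0.2551, 0.7669]
tcp_rot: [-173.2, -38.5, 87.9]
wrist_force: [0.0, -0.6, -0.5]
opening: 0.0439
```

```bash
python3 go.py
```

```text
t 10.25 p [-0.0461  0.2551  0.7669] rot [-173.17  -38.54   87.91] q [103.1  -8.7  70.8 130.5  -2.7 101.9] F [ 0.  -0.6 -0.5] op 0.0439
tilt 39.0 az 98.8 err to board deg 1.0
world radial/up in tool: [ 0.77 -0.11  0.63] [ 0.62 -0.09 -0.78]
```

```bash
cat > fk.py <<'E'
from h import *
from scipy.optimize import least_squares
D=[ # q , pos
([5.0,10.03,95.1],(.5498,.2417)),([-3,2,95],(.4914,.242)),([4.5,5.1,90.7],(.5507,.2028)),([5.8,-2.3,82.4],(.5572,.1223)),([11,11.3,90.9],(.5946,.1938)),([15.8,14.6,89.4],(.6294,.1718)),([19.1,27.7,99.3],(.6397,.2511)),
([27.3,70.5,130.4],(np.hypot(.0861,.56),.4974)),([23.7,70.8,130.5],(np.hypot(.021,.5433),.5337)),([10.8,70.7,130.5],(np.hypot(.0878,.4383),.6453)),([-1.2,70.8,130.5],(np.hypot(.0572,.3315),.7274)),([-8.7,70.8,130.5],(np.hypot(.0461,.2551),.7669))]
def f(x):
    h,A,B,C,Dd,d,e=x;r=[]
    for q,(rr,zz) in D:
        a,p,t=np.radians(q[0]),np.radians(q[0]-q[1]),np.radians(q[0]-q[1]+q[2]) # t=90 -> down
        r+= [A*np.sin(a)+B*np.cos(a)+C*np.sin(p)+Dd*np.cos(p)+d*np.cos(t)-e*np.sin(t)-rr, h+A*np.cos(a)-B*np.sin(a)+C*np.cos(p)-Dd*np.sin(p)-d*np.sin(t)-e*np.cos(t)-zz]
    return r
if __name__=='__main__':
    s=least_squares(f,[.2,.4,0,0,.5,.3,0]);print(s.x.round(4),np.abs(s.fun).max())
    
E
python3 fk.py
```

```text
[ 0.1608  0.4201 -0.0007  0.0364  0.5181  0.4192 -0.0013] 0.0010770915646984847
```

```bash
cat > ik.py <<'E'
from h import *
from scipy.optimize import least_squares
h,A,B,C,Dd,d,e=.1608,.4201,0,.0364,.5181,.4192,0
lo=np.radians([-179,-48,-65.5,-126,-82]);hi=np.radians([179,103.5,70.5,130.2,87])
def fk(q,s=.1):
    a,p,t=q[1],q[1]-q[2],q[1]-q[2]+q[3]
    rr=A*np.sin(a)+C*np.sin(p)+Dd*np.cos(p)+s*np.cos(t);zz=h+A*np.cos(a)+C*np.cos(p)-Dd*np.sin(p)-s*np.sin(t)
    R=np.array([np.cos(q[0]),np.sin(q[0]),0]);L=np.array([-np.sin(q[0]),np.cos(q[0]),0])
    f=R*np.cos(t)-ez*np.sin(t)
    tool=f*np.cos(q[4])+L*np.sin(q[4])
    return R*rr+ez*zz+(d-s)*tool,tool
def ik(p,z,q0,s=.1):
    fun=lambda q:np.r_[(fk(q,s)[0]-p)*3,fk(q,s)[1]-z]
    r=least_squares(fun,np.clip(q0,lo+.01,hi-.01),bounds=(lo,hi));return r.x,np.abs(r.fun).max()
E
python3 - <<'E'
from ik import *
z=-bn
P=lambda u,v,w:B0+BB@[u,v,w]
ap=P(-.02,.057,.13);pk=P(-.02,.057,.0);print(ap.round(3),pk.round(3))
for s in (.05,.15):
  q=np.radians([103,-8.7,70,130,-2.7])
  for w in [(-.05,.255,.767),(0,.35,.72),(0.05,.45,.65),(.15,.45,.6),(.3,.38,.55),(.4,.28,.45),ap,pk,P(-.02,-.057,.13),P(-.02,-.057,0)]:
    q,er=ik(np.array(w),z,q,s);print(np.round(w,3),np.degrees(q).round(0),round(er,3))
E
```

```text
[0.503 0.149 0.165] [0.49  0.232 0.065]
[-0.05   0.255  0.767] [121. -11.  68. 130. -14.] 0.003
[0.   0.35 0.72] [ 73. -16.  47. 116.  16.] 0.0
[0.05 0.45 0.65] [ 68. -16.  32. 102.  19.] 0.0
[0.15 0.45 0.6 ] [ 49. -16.  24. 101.  29.] 0.0
[0.3  0.38 0.55] [ 23.  -9.  23. 110.  38.] 0.0
[0.4  0.28 0.45] [  6.  -5.  14. 111.  40.] 0.0
[0.503 0.149 0.165] [-9.  6. -7. 91. 38.] 0.0
[0.49  0.232 0.065] [ -0.   6. -18.  73.  39.] 0.0
[0.615 0.167 0.165] [-6. 21. 10. 92. 38.] 0.0
[0.603 0.249 0.065] [ 1. 21. -1. 75. 40.] 0.0
[-0.05   0.255  0.767] [106. -11.  68. 129.  -5.] 0.0
[0.   0.35 0.72] [ 82. -16.  47. 114.  11.] 0.0
[0.05 0.45 0.65] [ 75. -16.  32. 101.  15.] 0.0
[0.15 0.45 0.6 ] [ 58. -16.  25.  99.  25.] 0.0
[0.3  0.38 0.55] [ 33.  -9.  25. 106.  36.] 0.0
[0.4  0.28 0.45] [ 14.  -5.  16. 107.  40.] 0.0
[0.503 0.149 0.165] [-2.  5. -6. 88. 39.] 0.0
[0.49  0.232 0.065] [  7.   4. -18.  70.  40.] 0.0
[0.615 0.167 0.165] [-0. 20. 12. 90. 39.] 0.0
[0.603 0.249 0.065] [ 7. 19. -0. 72. 40.] 0.0
```

```bash
python3 go.py .05 .42 .66
```

```text
t 10.25 p [-0.0461  0.2551  0.7669] rot [-173.17  -38.54   87.91] q [103.1  -8.7  70.8 130.5  -2.7 101.9] F [ 0.  -0.6 -0.5] op 0.0439
([2.6, 4.47, 7.06], 0.0)
tilt 39.0 az 98.8 err to board deg 1.0
world radial/up in tool: [ 0.77 -0.11  0.63] [ 0.62 -0.09 -0.78]
```

Call:
arm_command:
  increments:
    - [[0.5,0.8,1.3],0]
    - [[1.1,1.8,2.9],1]
    - [[1.7,2.9,4.6],2]
    - [[2.2,3.8,6],3.3]
    - [[2.6,4.5,7],4.6]

```text
time: 10.75
ee_pos: [0.0527, 0.4207, 0.6587]
tcp_rot: [-154.3, -30.4, 55.2]
wrist_force: [-0.2, 0.7, 1.1]
opening: 0.0435
```

```bash
python3 go.py .3 .35 .55
```

```text
t 10.75 p [0.0527 0.4207 0.6587] rot [-154.32  -30.38   55.21] q [ 72.5 -16.7  34.4 105.1  16.2 105.5] F [-0.2  0.7  1.1] op 0.0435
([0.67, 11.13, 0.68], 0.0)
tilt 39.0 az 98.8 err to board deg 1.07
world radial/up in tool: [ 0.63 -0.46  0.63] [ 0.51 -0.37 -0.78]
```

Call:
arm_command:
  increments:
    - [[0.1,2,0.1],1.3]
    - [[0.2,4,0.2],2.7]
    - [[0.4,6,0.4],4.1]
    - [[0.5,8,0.5],5.5]
    - [[0.6,10,0.6],6.9]

```text
time: 11.25
ee_pos: [0.2679, 0.3588, 0.564]
tcp_rot: [-141.6, -7.6, 18.3]
wrist_force: [0.0, 1.8, 0.8]
opening: 0.0439
```

```bash
python3 go.py .45 .2 .42 8.7
```

```text
t 11.25 p [0.2679 0.3588 0.564 ] rot [-141.63   -7.65   18.28] q [ 32.6 -11.9  25.4 109.1  35.1 107.5] F [0.  1.8 0.8] op 0.0439
([4.11, 10.47, -0.17], 2.04)
tilt 39.0 az 98.7 err to board deg 1.04
world radial/up in tool: [ 0.17 -0.76  0.63] [ 0.13 -0.62 -0.78]
```

Call:
arm_command:
  increments:
    - [[0.7,1.8,0],0.5]
    - [[1.4,3.6,0],1]
    - [[2.1,5.4,0],1.5]
    - [[2.8,7.2,0],2.04]
    - [[3.4,8.8,0],2.04]

```text
time: 11.75
ee_pos: [0.4209, 0.2254, 0.4377]
tcp_rot: [-141.0, 0.2, 8.6]
wrist_force: [0.7, 0.9, -0.4]
opening: 0.044
```

```bash
python3 go.py .515 .07 .257 8.7
```

```text
t 11.75 p [0.4209 0.2254 0.4377] rot [-140.98    0.2     8.57] q [  7.   -2.6  17.9 111.9  39.   88. ] F [ 0.7  0.9 -0.4] op 0.044
([2.82, 9.75, 1.39], -0.04)
tilt 39.0 az 98.8 err to board deg 1.03
world radial/up in tool: [-0.   -0.78  0.63] [-0.   -0.63 -0.78]
```

Call:
arm_command:
  increments:
    - [[0.6,1.95,0.3],0]
    - [[1.1,3.9,0.5],0]
    - [[1.7,5.85,0.8],0]
    - [[2.3,7.8,1.1],0]
    - [[2.82,9.75,1.39],0]

```text
time: 12.25
ee_pos: [0.5122, 0.0744, 0.2614]
tcp_rot: [-141.0, 0.2, 8.6]
wrist_force: [0.4, 1.1, -0.0]
opening: 0.0441
```

```bash
cat > bd.py <<'E'
import sys
from go import *
u,v,w=map(float,sys.argv[1:4])
p=B0+BB@[u,v,w]; o=get_obs(); print('t',o['time'].__round__(2),'board now',board(o['ee_pos']).round(4),'target',p.round(4)); print(inc(*p,az=ey))
E
python3 bd.py -.02 .057 .13
python3 - <<'E'
from h import *
c=grab('wrist','w3')
X=cloud(c);f=c['frame'].astype(int);b=board(X)
m=(abs(b[...,0])<.07)&(abs(b[...,1])<.14)&(abs(b[...,2])<.03)&(f[...,0]>1.9*f[...,2])
q=b[m]
for i in range(-2,3):
    p=q[abs(q[:,1]-i*.057)<.026];t=p[p[:,2]>.008]
    if len(t)>20: print(i,len(t),'v',np.percentile(t[:,1],[2,98]).round(4),'u',np.percentile(t[:,0],[1,99]).round(4),'w',np.percentile(t[:,2],[50,90]).round(4))
E
```

```text
t 12.25 board now [-0.0158  0.0588  0.2527] target [0.5026 0.1494 0.1647]
([0.08, 0.08, 4.91], -0.04)
-2 2993 v [-0.1264 -0.1015] u [-0.0466  0.0506] w [0.0148 0.0159]
-1 2310 v [-0.0683 -0.0435] u [-0.0478  0.049 ] w [0.0149 0.016 ]
0 2751 v [-0.013   0.0121] u [-0.0471  0.0497] w [0.015 0.016]
1 1549 v [0.0427 0.0675] u [-0.0478  0.0109] w [0.0152 0.0162]
2 2757 v [0.1034 0.1285] u [-0.0477  0.0492] w [0.0153 0.0163]
```

View pics/w3.png

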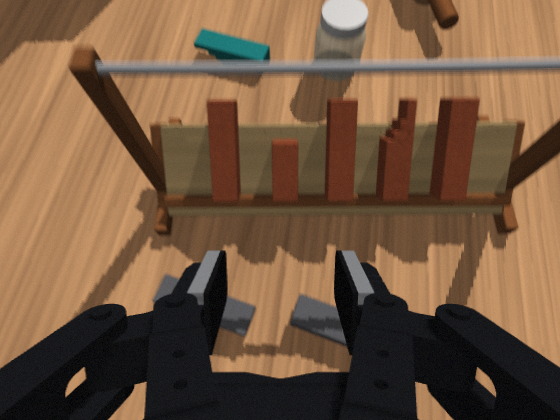

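```bash
python3 bd.py -.018 .0553 .05; python3 bd.py -.018 .0553 .0
```

```text
t 12.3 board now [-0.0232  0.0583  0.2493] target [0.4963 0.202  0.1047]
([0.17, -0.34, 7.97], -0.1)
t 12.3 board now [-0.0232  0.0583  0.2493] target [0.4914 0.2338 0.0664]
([0.18, -0.37, 9.97], -0.1)
```

Call:
arm_command:
  increments:
    - [[0.1,-0.2,2],-0.1]
    - [[0.17,-0.34,4],-0.1]
    - [[0.17,-0.34,6],-0.1]
    - [[0.17,-0.34,7],-0.1]
    - [[0.17,-0.34,7.5],-0.1]

```text
time: 12.8
ee_pos: [0.4953, 0.1962, 0.1102]
tcp_rot: [-140.9, 0.5, 9.0]
wrist_force: [0.8, 0.4, -0.3]
opening: 0.0442
```

```bash
python3 go.py;python3 bd.py -.018 .0553 .0
```

```text
t 12.8 p [0.4953 0.1962 0.1102] rot [-140.9     0.54    9.03] q [  2.8   4.3 -12.2  79.1  38.8  82. ] F [ 0.8  0.4 -0.3] op 0.0442
tilt 39.1 az 99.7 err to board deg 1.15
world radial/up in tool: [ 0.01 -0.78  0.63] [-0.01 -0.63 -0.78]
t 12.8 board now [-0.0188  0.0571  0.0579] target [0.4914 0.2338 0.0664]
([0.1, -0.07, 2.31], -0.01)
```

Call:
arm_command:
  increments:
    - [[0.1,-0.07,0.6],0]
    - [[0.1,-0.07,1.2],0]
    - [[0.1,-0.07,1.8],0]
    - [[0.1,-0.07,2.25],0]
    - [[0.1,-0.07,2.25],0]

```text
time: 13.3
ee_pos: [0.4905, 0.2332, 0.066]
tcp_rot: [-140.9, 0.7, 9.1]
wrist_force: [0.1, -0.2, -1.1]
opening: 0.044
```

Call:
arm_command:
  increments:
    - [[0,0,0.05],0]
    - [[0,0,0.05],0]
    - [[0,0,0.05],0]
    - [[0,0,0.05],0]
  claw: 1
  force: 40

```text
time: 13.7
ee_pos: [0.4906, 0.2338, 0.0652]
tcp_rot: [-140.9, 0.7, 9.1]
wrist_force: [0.2, -0.1, -1.0]
opening: 0.0255
```

```bash
python3 go.py;python3 bd.py -.018 .0553 .1
```

```text
t 13.7 p [0.4906 0.2338 0.0652] rot [-140.91    0.68    9.06] q [  7.    4.7 -16.8  70.9  39.   87.3] F [ 0.2 -0.1 -1. ] op 0.0255
tilt 39.1 az 99.9 err to board deg 1.22
world radial/up in tool: [ 0.01 -0.78  0.63] [-0.01 -0.63 -0.78]
t 13.7 board now [-0.0188  0.0561 -0.001 ] target [0.5011 0.1703 0.143 ]
([-0.02, 0.03, -4.04], -0.02)
```

Call:
arm_command:
  increments:
    - [[0,0,-0.7],0]
    - [[0,0,-1.7],0]
    - [[0,0,-3],0]
    - [[0,0,-4.5],0]
    - [[0,0,-6],0]

```text
time: 14.2
ee_pos: [0.5067, 0.1397, 0.1828]
tcp_rot: [-140.9, 0.7, 9.1]
wrist_force: [0.4, 0.5, -1.4]
opening: 0.0253
```

```bash
python3 go.py; python3 - <<'E'
from h import *
c=grab('wrist','w4')
from ik import *
from go import get_obs
o=get_obs();z=Ro.from_euler('xyz',o['tcp_rot'],degrees=True).as_matrix()[:,2]
q=np.radians([7,5,-17,71,39.])
for w in [o['ee_pos'],(.5,0,.35),(.45,-.2,.4),(.3,-.3,.4),(.15,-.35,.4),(.06,-.36,.4),(.06,-.36,.5)]:
    q,er=ik(np.array(w),z,q,.1);print(np.round(w,3),np.degrees(q).round(0),round(er,3))
E
```

```text
t 14.2 p [0.5067 0.1397 0.1828] rot [-140.91    0.67    9.07] q [-3.3  6.2 -2.3 92.  37.9 74.3] F [ 0.4  0.5 -1.4] op 0.0253
tilt 39.1 az 99.9 err to board deg 1.23
world radial/up in tool: [ 0.01 -0.78  0.63] [-0.01 -0.63 -0.78]
[0.509 0.137 0.187] [-6.  7. -2. 93. 37.] 0.0
[0.5  0.   0.35] [-20.  14.  24. 122.  33.] 0.0
[ 0.45 -0.2   0.4 ] [-39.  20.  35. 130.  25.] 0.077
[ 0.3 -0.3  0.4] [-56.  13.  26. 130.  16.] 0.129
[ 0.15 -0.35  0.4 ] [-71.  10.  21. 130.   6.] 0.163
[ 0.06 -0.36  0.4 ] [-81.   8.  19. 130.   0.] 0.168
[ 0.06 -0.36  0.5 ] [-81.   4.  24. 130.   0.] 0.311
```

View pics/w4.png

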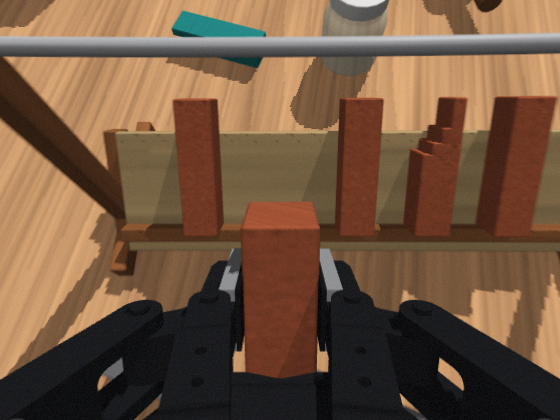

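```bash
python3 - <<'E'
from ik import *
o=get_obs();z=Ro.from_euler('xyz',o['tcp_rot'],degrees=True).as_matrix()[:,2]
q=np.radians([-3,6,-2,92,38.])
for w in [o['ee_pos'],(.5,0,.27),(.42,-.15,.27),(.3,-.3,.25),(.15,-.38,.25),(.07,-.4,.25),(.07,-.4,.3),(.08,-.45,.25),(.08,-.45,.3),(.085,-.5,.3)]:
    q,er=ik(np.array(w),z,q,.1);print(np.round(w,3),np.degrees(q).round(0),round(er,3))
E
python3 go.py .5 0 .27; python3 go.py .42 -.15 .27
```

```text
[0.509 0.137 0.187] [-6.  7. -2. 93. 37.] 0.0
[0.5  0.   0.27] [-20.  12.  12. 112.  33.] 0.0
[ 0.42 -0.15  0.27] [-38.  14.  14. 121.  25.] 0.0
[ 0.3  -0.3   0.25] [-56.  19.  18. 125.  15.] 0.0
[ 0.15 -0.38  0.25] [-72.  21.  19. 127.   5.] 0.0
[ 0.07 -0.4   0.25] [-80.  21.  20. 128.   0.] 0.0
[ 0.07 -0.4   0.3 ] [-80.  19.  23. 130.   0.] 0.035
[ 0.08 -0.45  0.25] [-80.  29.  30. 130.   0.] 0.0
[ 0.08 -0.45  0.3 ] [-80.  25.  30. 130.   0.] 0.057
[ 0.085 -0.5    0.3  ] [-80.  30.  37. 130.   0.] 0.082
t 14.25 p [0.5085 0.1373 0.1875] rot [-140.99    0.35    8.97] q [-3.5  6.1 -1.8 92.4 37.8 74.1] F [-2.4 -2.2  2. ] op 0.0255
([-1.21, 2.1, -5.94], 0.0)
tilt 39.0 az 99.4 err to board deg 1.13
world radial/up in tool: [ 0.01 -0.78  0.63] [-0.01 -0.63 -0.78]
t 14.25 p [0.5085 0.1373 0.1875] rot [-140.99    0.35    8.97] q [-3.5  6.1 -1.8 92.4 37.8 74.1] F [-2.4 -2.2  2. ] op 0.0255
([-5.31, 6.33, -9.34], 0.0)
tilt 39.0 az 99.4 err to board deg 1.13
world radial/up in tool: [ 0.01 -0.78  0.63] [-0.01 -0.63 -0.78]
```

Call:
arm_command:
  increments:
    - [[-0.3,0.6,-1.7],0]
    - [[-0.6,1.2,-3.4],0]
    - [[-1,1.8,-5.2],0]
    - [[-1.8,2.7,-6.4],0]
    - [[-2.6,3.6,-7.3],0]

```text
time: 14.75
ee_pos: [0.4736, -0.0572, 0.274]
tcp_rot: [-141.0, 0.2, 9.0]
wrist_force: [0.2, -1.0, -2.1]
opening: 0.0254
```

```bash
python3 go.py .38 -.2 .26
```

```text
t 14.75 p [ 0.4736 -0.0572  0.274 ] rot [-141.04    0.24    8.95] q [-24.4  12.6  14.  115.5  31.6  49.8] F [ 0.2 -1.  -2.1] op 0.0254
([-4.58, 4.3, -2.73], 0.0)
tilt 39.0 az 99.3 err to board deg 1.14
world radial/up in tool: [ 0.   -0.78  0.63] [-0.   -0.63 -0.78]
```

Call:
arm_command:
  increments:
    - [[-1.3,1.2,-0.8],0]
    - [[-2.6,2.4,-1.5],0]
    - [[-3.9,3.7,-2.3],0]
    - [[-5.2,4.9,-3.1],0]
    - [[-6.5,6.1,-3.8],0]

```text
time: 15.25
ee_pos: [0.3395, -0.2604, 0.2526]
tcp_rot: [-141.1, 0.2, 8.9]
wrist_force: [1.0, 0.3, -1.4]
opening: 0.0253
```

```bash
python3 go.py .08 -.43 .25
```

```text
t 15.25 p [ 0.3395 -0.2604  0.2526] rot [-141.07    0.21    8.93] q [-49.5  17.7  16.5 123.3  19.   25.6] F [ 1.   0.3 -1.4] op 0.0253
([-11.31, 4.05, -3.09], 0.0)
tilt 38.9 az 99.2 err to board deg 1.16
world radial/up in tool: [ 0.   -0.78  0.63] [-0.   -0.63 -0.78]
```

Call:
arm_command:
  increments:
    - [[-1.8,0.65,-0.5],0]
    - [[-3.6,1.3,-1],0]
    - [[-5.4,1.95,-1.5],0]
    - [[-7.2,2.6,-2],0]
    - [[-9,3.3,-2.5],0]

```text
time: 15.75
ee_pos: [0.1315, -0.3984, 0.2501]
tcp_rot: [-141.1, 0.2, 8.9]
wrist_force: [1.1, -0.5, -1.8]
opening: 0.0255
```

```bash
python3 go.py .075 -.43 .28
```

```text
t 15.75 p [ 0.1315 -0.3984  0.2501] rot [-141.12    0.19    8.91] q [-74.4  22.5  21.6 127.8   4.1   5.3] F [ 1.1 -0.5 -1.8] op 0.0255
([-2.43, -0.05, -1.49], 0.0)
tilt 38.9 az 99.1 err to board deg 1.2
world radial/up in tool: [ 0.   -0.78  0.63] [-0.   -0.63 -0.78]
```

Call:
arm_command:
  increments:
    - [[-1.2,-0.8,-1],0]
    - [[-2.5,-2,-2.5],0]
    - [[-2.5,-3.2,-4],0]
    - [[-2.5,-4.4,-5.5],0]

```text
time: 16.15
ee_pos: [0.0679, -0.383, 0.2991]
tcp_rot: [-143.8, 0.1, 8.8]
wrist_force: [0.2, 0.3, -0.4]
opening: 0.0251
```

```bash
python3 go.py
```

```text
t 16.15 p [ 0.0679 -0.383   0.2991] rot [-1.4381e+02  1.4000e-01  8.7800e+00] q [-80.3  16.8  21.  130.4   0.5   0.8] F [ 0.2  0.3 -0.4] op 0.0251
tilt 36.2 az 99.0 err to board deg 3.83
world radial/up in tool: [ 0.   -0.81  0.59] [-0.   -0.59 -0.81]
```

Call:
arm_command:
  increments:
    - [[0,-3.1,-7.7],0]
    - [[0,-3.1,-7.7],0]

```text
time: 16.35
ee_pos: [0.0695, -0.3854, 0.3154]
tcp_rot: [-146.6, 0.1, 8.8]
wrist_force: [0.0, 0.3, -0.4]
opening: 0.0254
```

Call:
arm_command:
  increments:
    - [[0,-3.1,-7.7],0]
    - [[0,-3.1,-7.7],0]

```text
time: 16.55
ee_pos: [0.0699, -0.3857, 0.3325]
tcp_rot: [-149.4, 0.0, 8.9]
wrist_force: [-0.6, -0.4, -0.6]
opening: 0.0254
```

```bash
python3 go.py
```

```text
t 16.55 p [ 0.0699 -0.3857  0.3325] rot [-1.4936e+02  3.0000e-02  8.8500e+00] q [-80.1  13.8  23.7 130.5   0.5   0.9] F [-0.6 -0.4 -0.6] op 0.0254
tilt 30.6 az 98.9 err to board deg 9.36
world radial/up in tool: [ 0.   -0.86  0.51] [-0.   -0.51 -0.86]
```

Call:
arm_command:
  increments:
    - [[0,-3,-8],0]
    - [[0,-3,-8],0]
    - [[0,-3,-8],0]

```text
time: 16.85
ee_pos: [0.07, -0.3851, 0.3497]
tcp_rot: [-152.2, -0.0, 8.8]
wrist_force: [-0.7, -0.2, -1.1]
opening: 0.0255
```

Call:
arm_command:
  increments:
    - [[0,-3,-8],0]
    - [[0,-3,-8],0]

```text
time: 17.05
ee_pos: [0.0698, -0.383, 0.3674]
tcp_rot: [-155.0, -0.1, 8.8]
wrist_force: [0.8, -0.2, -1.4]
opening: 0.0256
```

Call:
arm_command:
  increments:
    - [[0,-2.5,-8],0]
    - [[0,-2.5,-8],0]

```text
time: 17.25
ee_pos: [0.0701, -0.3833, 0.385]
tcp_rot: [-157.8, -0.1, 8.8]
wrist_force: [0.3, 0.7, -1.6]
opening: 0.0254
```

```bash
python3 go.py
```

```text
t 17.25 p [ 0.0701 -0.3833  0.385 ] rot [-1.5784e+02 -1.2000e-01  8.7800e+00] q [-80.    9.1  27.4 130.5   0.6   1.1] F [ 0.3  0.7 -1.6] op 0.0254
tilt 22.2 az 98.5 err to board deg 17.84
world radial/up in tool: [ 0.   -0.93  0.38] [ 0.   -0.38 -0.93]
```

Call:
arm_command:
  increments:
    - [[0,-2,-8],0]

```text
time: 17.35
ee_pos: [0.0705, -0.3858, 0.3966]
tcp_rot: [-159.9, -0.2, 8.8]
wrist_force: [0.6, -1.1, -1.5]
opening: 0.0257
```

Call:
arm_command:
  increments:
    - [[0,-2,-8],0]

```text
time: 17.45
ee_pos: [0.0707, -0.3863, 0.4109]
tcp_rot: [-162.1, -0.2, 8.7]
wrist_force: [0.5, 0.0, -0.1]
opening: 0.0257
```

Call:
arm_command:
  increments:
    - [[0,-2,-8],0]
    - [[0,-2,-8],0]

```text
time: 17.65
ee_pos: [0.0704, -0.3839, 0.4303]
tcp_rot: [-165.1, -0.3, 8.7]
wrist_force: [0.4, -0.4, -2.1]
opening: 0.0256
```

```bash
python3 go.py
```

```text
t 17.65 p [ 0.0704 -0.3839  0.4303] rot [-165.11   -0.26    8.73] q [-80.    6.2  31.9 130.5   0.6   1.2] F [ 0.4 -0.4 -2.1] op 0.0256
tilt 14.9 az 97.7 err to board deg 25.12
world radial/up in tool: [ 0.   -0.97  0.26] [ 0.   -0.26 -0.97]
```

One-row calls are more efficient (about 2.2° each).

Call:
arm_command:
  increments:
    - [[0,-1,-8],0]

```text
time: 17.75
ee_pos: [0.071, -0.3876, 0.4422]
tcp_rot: [-167.1, -0.3, 8.7]
wrist_force: [0.3, -0.7, -1.4]
opening: 0.0254
```

Call:
arm_command:
  increments:
    - [[0,-1,-8],0]

```text
time: 17.85
ee_pos: [0.0712, -0.3893, 0.4564]
tcp_rot: [-169.4, -0.3, 8.7]
wrist_force: [0.3, -0.1, -0.7]
opening: 0.0254
```

Call:
arm_command:
  increments:
    - [[0,-1,-8],0]

```text
time: 17.95
ee_pos: [0.0712, -0.3896, 0.4706]
tcp_rot: [-171.6, -0.4, 8.7]
wrist_force: [-0.2, -0.4, -0.2]
opening: 0.0251
```

Call:
arm_command:
  increments:
    - [[0,-1,-8],0]

```text
time: 18.05
ee_pos: [0.0709, -0.3882, 0.4853]
tcp_rot: [-173.8, -0.4, 8.7]
wrist_force: [-0.2, -0.2, -1.7]
opening: 0.0254
```

Call:
arm_command:
  increments:
    - [[0,-1,-8],0]

```text
time: 18.15
ee_pos: [0.0704, -0.3854, 0.5001]
tcp_rot: [-176.1, -0.5, 8.7]
wrist_force: [0.6, -0.1, -2.0]
opening: 0.0252
```

```bash
python3 go.py
```

```text
t 18.15 p [ 0.0704 -0.3854  0.5001] rot [-176.08   -0.49    8.69] q [-80.1   3.4  40.  130.5   0.6   1.2] F [ 0.6 -0.1 -2. ] op 0.0252
tilt 3.9 az 91.5 err to board deg 36.09
world radial/up in tool: [ 0.   -1.    0.07] [ 0.01 -0.07 -1.  ]
```

Call:
arm_command:
  increments:
    - [[0,-0.5,-8],0]

```text
time: 18.25
ee_pos: [0.07, -0.3838, 0.5152]
tcp_rot: [-178.4, -0.5, 8.7]
wrist_force: [0.3, -0.8, -1.2]
opening: 0.0256
```

Call:
arm_command:
  increments:
    - [[0,-0.3,-6],0]

```text
time: 18.35
ee_pos: [0.0695, -0.3817, 0.5301]
tcp_rot: [179.3, -0.6, 8.7]
wrist_force: [-0.0, -0.2, -1.5]
opening: 0.0253
```

```bash
python3 go.py .3 -.32 .36 -1.2
```

```text
t 18.35 p [ 0.0695 -0.3817  0.5301] rot [179.34  -0.59   8.69] q [-80.1   2.2  43.3 130.5   0.6   1.2] F [-0.  -0.2 -1.5] op 0.0253
([9.42, -1.13, 6.89], 1.65)
tilt 0.9 az -39.4 err to board deg 40.67
world radial/up in tool: [ 0.   -1.   -0.01] [ 0.01  0.01 -1.  ]
```

Call:
arm_command:
  increments:
    - [[1.4,-0.2,1.2],0.3]
    - [[2.9,-0.4,2.5],0.7]
    - [[4.5,-0.6,3.8],1.1]
    - [[6,-0.8,5],1.4]
    - [[7.5,-1,6.2],1.65]

```text
time: 18.85
ee_pos: [0.2543, -0.3293, 0.3762]
tcp_rot: [179.4, -0.8, -1.3]
wrist_force: [-1.0, -1.3, -1.3]
opening: 0.0257
```

```bash
python3 go.py .466 -.193 .22 -1.2
```

```text
t 18.85 p [ 0.2543 -0.3293  0.3762] rot [179.35  -0.78  -1.29] q [-52.5  -8.6  12.3 109.9   0.2  38.8] F [-1.  -1.3 -1.3] op 0.0257
([8.26, -5.71, 6.3], -0.02)
tilt 1.0 az -41.0 err to board deg 40.77
world radial/up in tool: [-0.17 -0.98 -0.01] [ 0.01  0.01 -1.  ]
```

Call:
arm_command:
  increments:
    - [[1.4,-0.95,0.9],0]
    - [[2.8,-1.9,1.9],0]
    - [[4.2,-2.85,2.9],0]
    - [[5.6,-3.8,3.9],0]
    - [[7,-4.75,4.9],0]

```text
time: 19.35
ee_pos: [0.435, -0.2147, 0.2547]
tcp_rot: [179.3, -0.9, -1.3]
wrist_force: [0.3, -0.6, -0.6]
opening: 0.0252
```

```bash
python3 go.py .466 -.193 .12 -1.2
```

```text
t 19.35 p [ 0.435  -0.2147  0.2547] rot [179.3   -0.88  -1.27] q [-26.1  -4.7   1.8  95.4  -0.3  65.2] F [ 0.3 -0.6 -0.6] op 0.0252
([1.14, -0.96, 5.4], -0.01)
tilt 1.1 az -39.7 err to board deg 40.85
world radial/up in tool: [-0.17 -0.98 -0.01] [ 0.02  0.01 -1.  ]
```

Call:
arm_command:
  increments:
    - [[1,-0.8,1],0]
    - [[1.14,-0.96,2.5],0]
    - [[1.14,-0.96,4.5],0]
    - [[1.14,-0.96,6],0]
    - [[1.14,-0.96,7],0]

```text
time: 19.85
ee_pos: [0.4659, -0.193, 0.0775]
tcp_rot: [179.3, -0.8, -1.3]
wrist_force: [-0.4, 0.6, -0.5]
opening: 0.0252
```

```bash
python3 go.py .466 -.193 .022 -1.2
```

```text
t 19.85 p [ 0.4659 -0.193   0.0775] rot [179.34  -0.78  -1.25] q [-22.3  -2.2 -15.5  75.7  -0.3  68.9] F [-0.4  0.6 -0.5] op 0.0252
([-0.03, -0.03, 2.22], -0.01)
tilt 1.0 az -41.4 err to board deg 40.79
world radial/up in tool: [-0.17 -0.98 -0.01] [ 0.01  0.01 -1.  ]
```

Call:
arm_command:
  increments:
    - [[0,0,0.7],0]
    - [[0,0,1.4],0]
    - [[0,0,1.9],0]
    - [[0,0,2.1],0]
    - [[0,0,2.18],0]

```text
time: 20.35
ee_pos: [0.4669, -0.1937, 0.0231]
tcp_rot: [179.3, -0.8, -1.2]
wrist_force: [-0.1, 0.2, -1.7]
opening: 0.0254
```

```bash
python3 go.py .466 -.193 .021 -1.2
```

```text
t 20.35 p [ 0.4669 -0.1937  0.0231] rot [179.33  -0.8   -1.25] q [-22.4  -0.4 -19.9  69.6  -0.3  68.9] F [-0.1  0.2 -1.7] op 0.0254
([-0.04, -0.03, 0.08], -0.01)
tilt 1.0 az -41.2 err to board deg 40.8
world radial/up in tool: [-0.17 -0.98 -0.01] [ 0.01  0.01 -1.  ]
```

Call:
arm_command:
  increments:
    - [[0,0,0.06],0]
    - [[0,0,0.11],0]
    - [[0,0,0.13],0]

```text
time: 20.65
ee_pos: [0.4672, -0.1939, 0.0203]
tcp_rot: [179.3, -0.8, -1.2]
wrist_force: [-0.7, -0.5, -2.2]
opening: 0.0253
```

```bash
python3 go.py
```

```text
t 20.65 p [ 0.4672 -0.1939  0.0203] rot [179.32  -0.84  -1.25] q [-22.4  -0.3 -20.1  69.2  -0.3  68.9] F [-0.7 -0.5 -2.2] op 0.0253
tilt 1.1 az -40.4 err to board deg 40.82
world radial/up in tool: [-0.17 -0.98 -0.01] [ 0.01  0.01 -1.  ]
```

Call:
arm_command:
  increments:
    - [[0,0,0.04],0]
    - [[0,0,0.08],0]
    - [[0,0,0.1],0]

```text
time: 20.95
ee_pos: [0.4674, -0.1939, 0.0181]
tcp_rot: [179.3, -0.9, -1.2]
wrist_force: [-1.9, 2.0, 5.0]
opening: 0.0254
```

```bash
python3 go.py
```

```text
t 20.95 p [ 0.4674 -0.1939  0.0181] rot [179.31  -0.87  -1.25] q [-22.4  -0.2 -20.2  68.9  -0.3  68.9] F [-1.9  2.   5. ] op 0.0254
tilt 1.1 az -39.8 err to board deg 40.84
world radial/up in tool: [-0.17 -0.98 -0.01] [ 0.02  0.01 -1.  ]
```

Call:
arm_command:
  increments:
    - [[0,0,0],0]
    - [[0,0,0],0]
    - [[0,0,0],0]
    - [[0,0,-1],0]
    - [[0,0,-3],0]
  claw: -0.03

```text
time: 21.45
ee_pos: [0.4645, -0.1922, 0.091]
tcp_rot: [179.4, -0.6, -1.2]
wrist_force: [0.6, -0.4, -0.6]
opening: 0.0439
```

Call:
arm_command:
  increments:
    - [[0,0,-2],0]
    - [[0,0,-4],0]
    - [[0,0,-6],0]
    - [[0,0,-8],0]

```text
time: 21.85
ee_pos: [0.4623, -0.19, 0.2933]
tcp_rot: [179.4, -0.6, -1.2]
wrist_force: [1.7, -0.2, 0.2]
opening: 0.044
```

```bash
python3 go.py .5 .15 .4; python3 - <<'E'
from h import *
grab('wrist','w5')
E
```

```text
t 21.85 p [ 0.4623 -0.19    0.2933] rot [179.41  -0.6   -1.24] q [-22.2  -1.2   9.4  99.9  -0.3  69.1] F [ 1.7 -0.2  0.2] op 0.044
([1.26, -13.59, -4.4], 0.0)
tilt 0.8 az -45.5 err to board deg 40.69
world radial/up in tool: [-0.17 -0.98 -0.01] [ 0.01  0.01 -1.  ]
```

View pics/w5.png

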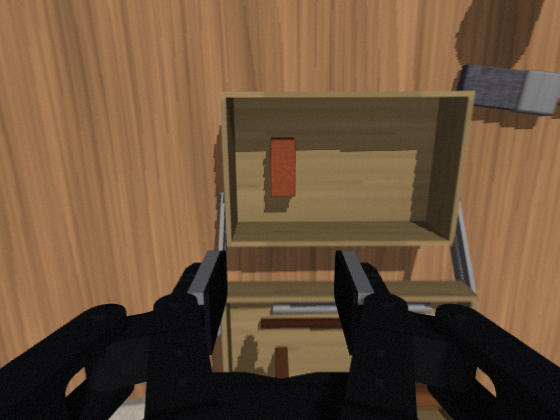

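Call:
arm_command:
  increments:
    - [[0.2,-1.9,-0.6],-1.4]
    - [[0.4,-3.8,-1.2],-2.8]
    - [[0.6,-5.7,-1.8],-4.2]
    - [[0.8,-7.6,-2.4],-5.6]
    - [[1,-9.5,-3],-7]

```text
time: 22.4
ee_pos: [0.4914, 0.0454, 0.3735]
tcp_rot: [178.6, -0.4, 41.1]
wrist_force: [0.6, -0.5, 0.2]
opening: 0.0439
```

```bash
python3 go.py .35 .33 .44
```

```text
t 22.4 p [0.4914 0.0454 0.3735] rot [178.61  -0.35  41.08] q [  5.8   1.4  21.5 108.9  -0.9  54.7] F [ 0.6 -0.5  0.2] op 0.0439
([3.24, -12.23, -2.94], 0.0)
tilt 1.4 az -34.7 err to board deg 41.0
world radial/up in tool: [ 0.54 -0.84 -0.02] [ 0.01  0.02 -1.  ]
```

Call:
arm_command:
  increments:
    - [[0.5,-1.9,-0.5],0]
    - [[1,-3.8,-1],0]
    - [[1.5,-5.7,-1.5],0]
    - [[2,-7.6,-2],0]
    - [[2.5,-9.5,-2.5],0]

```text
time: 22.9
ee_pos: [0.3822, 0.2632, 0.4301]
tcp_rot: [178.6, -0.4, 41.1]
wrist_force: [1.0, 0.8, 0.1]
opening: 0.0437
```

```bash
python3 go.py .15 .4 .48
```

```text
t 22.9 p [0.3822 0.2632 0.4301] rot [178.59  -0.41  41.08] q [ 35.4   2.   29.1 116.6  -1.4  84.3] F [1.  0.8 0.1] op 0.0437
([-3.39, -10.18, -2.27], 0.0)
tilt 1.5 az -32.8 err to board deg 40.98
world radial/up in tool: [ 0.54 -0.84 -0.02] [ 0.01  0.02 -1.  ]
```

Call:
arm_command:
  increments:
    - [[-0.5,-1.8,-0.4],0]
    - [[-1.1,-3.7,-0.8],0]
    - [[-1.8,-5.5,-1.2],0]
    - [[-2.6,-7.3,-1.7],0]
    - [[-3.4,-9.1,-2.2],0]

```text
time: 23.4
ee_pos: [0.1671, 0.3792, 0.4791]
tcp_rot: [178.6, -0.4, 41.1]
wrist_force: [0.2, 1.5, 0.0]
opening: 0.044
```

```bash
python3 go.py -.06 .42 .52
```

```text
t 23.4 p [0.1671 0.3792 0.4791] rot [178.61  -0.44  41.07] q [ 67.2   0.5  34.1 123.8  -1.4 116.1] F [0.2 1.5 0. ] op 0.044
([-5.77, -7.16, -1.85], 0.0)
tilt 1.5 az -31.2 err to board deg 40.95
world radial/up in tool: [ 0.54 -0.84 -0.02] [ 0.01  0.02 -1.  ]
```

Call:
arm_command:
  increments:
    - [[-1.2,-1.4,-0.4],0]
    - [[-2.4,-2.9,-0.8],0]
    - [[-3.6,-4.4,-1.2],0]
    - [[-4.8,-5.9,-1.6],0]
    - [[-6,-7.3,-2],0]

```text
time: 23.9
ee_pos: [-0.0688, 0.4184, 0.519]
tcp_rot: [178.9, -0.6, 41.1]
wrist_force: [1.0, 1.2, -0.0]
opening: 0.0438
```

```bash
python3 go.py -.065 .42 .55
```

```text
t 23.9 p [-0.0688  0.4184  0.519 ] rot [178.92  -0.64  41.09] q [100.1   7.3  47.2 130.5  -1.1 149. ] F [ 1.   1.2 -0. ] op 0.0438
([0.17, 0.08, -1.24], 0.0)
tilt 1.3 az -18.5 err to board deg 40.58
world radial/up in tool: [ 0.54 -0.84 -0.01] [ 0.01  0.02 -1.  ]
```

Call:
arm_command:
  increments:
    - [[-1,1.5,-8],0]

```text
time: 24.0
ee_pos: [-0.0705, 0.4081, 0.5302]
tcp_rot: [-179.6, -1.4, 41.4]
wrist_force: [0.2, 1.3, -0.6]
opening: 0.0441
```

Call:
arm_command:
  increments:
    - [[-1,1.5,-8],0]

```text
time: 24.1
ee_pos: [-0.0669, 0.3925, 0.5459]
tcp_rot: [-177.8, -2.5, 41.6]
wrist_force: [-0.0, -0.4, 1.3]
opening: 0.0437
```

Call:
arm_command:
  increments:
    - [[-1,1.5,-8],0]

```text
time: 24.2
ee_pos: [-0.0645, 0.378, 0.5602]
tcp_rot: [-176.0, -3.6, 41.7]
wrist_force: [0.6, 0.0, 1.1]
opening: 0.0442
```

```bash
python3 go.py
```

```text
t 24.2 p [-0.0645  0.378   0.5602] rot [-176.03   -3.64   41.65] q [100.4   1.2  46.9 130.5  -1.  148.6] F [0.6 0.  1.1] op 0.0442
tilt 5.4 az 89.2 err to board deg 34.7
world radial/up in tool: [ 0.54 -0.83  0.09] [ 0.06 -0.07 -1.  ]
```

Call:
arm_command:
  increments:
    - [[-0.3,0.7,-8],0]

```text
time: 24.3
ee_pos: [-0.0621, 0.3685, 0.5751]
tcp_rot: [-174.1, -4.8, 41.6]
wrist_force: [0.0, 0.4, 0.1]
opening: 0.0436
```

Call:
arm_command:
  increments:
    - [[-0.3,0.6,-8],0]

```text
time: 24.4
ee_pos: [-0.0601, 0.3594, 0.5894]
tcp_rot: [-172.2, -6.0, 41.5]
wrist_force: [0.3, 0.3, -0.5]
opening: 0.0437
```

Call:
arm_command:
  increments:
    - [[-0.2,0.5,-8],0]

```text
time: 24.5
ee_pos: [-0.0578, 0.3497, 0.6037]
tcp_rot: [-170.3, -7.1, 41.3]
wrist_force: [0.6, -0.2, -0.8]
opening: 0.0441
```

Call:
arm_command:
  increments:
    - [[-0.1,0.3,-8],0]

```text
time: 24.6
ee_pos: [-0.0558, 0.3399, 0.6178]
tcp_rot: [-168.4, -8.3, 41.0]
wrist_force: [0.1, 0.6, 1.4]
opening: 0.0439
```

Call:
arm_command:
  increments:
    - [[0,0.1,-8],0]

```text
time: 24.7
ee_pos: [-0.0539, 0.3304, 0.6318]
tcp_rot: [-166.4, -9.4, 40.7]
wrist_force: [0.6, 0.4, 0.6]
opening: 0.0439
```

```bash
python3 go.py
```

```text
t 24.7 p [-0.0539  0.3304  0.6318] rot [-166.41   -9.44   40.73] q [100.1  -5.   51.9 130.5  -1.  148.1] F [0.6 0.4 0.6] op 0.0439
tilt 16.5 az 96.6 err to board deg 23.52
world radial/up in tool: [ 0.52 -0.8   0.28] [ 0.16 -0.23 -0.96]
```

Call:
arm_command:
  increments:
    - [[1.6,-2.3,-7.5],0]

```text
time: 24.8
ee_pos: [-0.0539, 0.3347, 0.6482]
tcp_rot: [-164.3, -10.7, 40.4]
wrist_force: [0.4, -0.0, 0.4]
opening: 0.0439
```

Call:
arm_command:
  increments:
    - [[1.6,-2.3,-7.5],0]

```text
time: 24.9
ee_pos: [-0.054, 0.3393, 0.6629]
tcp_rot: [-162.3, -11.8, 40.0]
wrist_force: [0.8, 0.2, 0.4]
opening: 0.0438
```

Call:
arm_command:
  increments:
    - [[1.8,-2.6,-7.4],0]

```text
time: 25.0
ee_pos: [-0.0539, 0.3425, 0.6776]
tcp_rot: [-160.3, -13.0, 39.6]
wrist_force: [0.1, 0.0, -0.0]
opening: 0.0439
```

Call:
arm_command:
  increments:
    - [[1.9,-2.8,-7.3],0]

```text
time: 25.1
ee_pos: [-0.0538, 0.3449, 0.6919]
tcp_rot: [-158.3, -14.1, 39.1]
wrist_force: [0.0, 0.2, -0.7]
opening: 0.0437
```

Call:
arm_command:
  increments:
    - [[2,-3,-7.2],0]

```text
time: 25.2
ee_pos: [-0.0537, 0.3462, 0.7057]
tcp_rot: [-156.4, -15.2, 38.7]
wrist_force: [-0.1, 0.6, -0.0]
opening: 0.0441
```

```bash
python3 go.py
```

```text
t 25.2 p [-0.0537  0.3462  0.7057] rot [-156.36  -15.2    38.65] q [ 99.4  -0.4  67.9 130.5  -0.8 147.4] F [-0.1  0.6 -0. ] op 0.0441
tilt 27.9 az 97.7 err to board deg 12.15
world radial/up in tool: [ 0.48 -0.74  0.47] [ 0.26 -0.39 -0.88]
```

Call:
arm_command:
  increments:
    - [[-1.5,2.4,-8],0]

```text
time: 25.3
ee_pos: [-0.0489, 0.3169, 0.712]
tcp_rot: [-155.2, -15.8, 38.3]
wrist_force: [-0.2, 0.1, -0.1]
opening: 0.044
```

Call:
arm_command:
  increments:
    - [[-1.8,2.8,-8],0]

```text
time: 25.4
ee_pos: [-0.0426, 0.2785, 0.7181]
tcp_rot: [-153.8, -16.6, 38.0]
wrist_force: [-0.0, -0.8, 1.4]
opening: 0.0441
```

Call:
arm_command:
  increments:
    - [[-1.8,2.8,-8],0]

```text
time: 25.5
ee_pos: [-0.0367, 0.2436, 0.7223]
tcp_rot: [-152.2, -17.4, 37.5]
wrist_force: [-0.0, -0.7, 0.7]
opening: 0.044
```

Call:
arm_command:
  increments:
    - [[-1.8,2.8,-8],0]

```text
time: 25.6
ee_pos: [-0.0308, 0.2108, 0.7251]
tcp_rot: [-150.5, -18.2, 37.0]
wrist_force: [-0.4, -0.8, 0.7]
opening: 0.0439
```

```bash
python3 go.py
```

```text
t 25.6 p [-0.0308  0.2108  0.7251] rot [-150.55  -18.21   37.04] q [ 99.  -17.2  57.4 130.5  -0.5 147. ] F [-0.4 -0.8  0.7] op 0.0439
tilt 34.2 az 98.1 err to board deg 5.82
world radial/up in tool: [ 0.45 -0.69  0.56] [ 0.31 -0.47 -0.83]
```

Call:
arm_command:
  increments:
    - [[2.9,-4.4,-6.1],0]

```text
time: 25.7
ee_pos: [-0.0315, 0.2174, 0.7456]
tcp_rot: [-148.0, -19.5, 36.2]
wrist_force: [-0.0, -0.2, 1.4]
opening: 0.0439
```

Call:
arm_command:
  increments:
    - [[2.9,-4.4,-6.1],0]

```text
time: 25.8
ee_pos: [-0.0334, 0.2315, 0.7629]
tcp_rot: [-145.9, -20.5, 35.5]
wrist_force: [-0.7, 1.2, 1.0]
opening: 0.044
```

```bash
python3 go.py .05 .40 .66
```

```text
t 25.8 p [-0.0334  0.2315  0.7629] rot [-145.92  -20.5    35.5 ] q [ 98.4 -12.2  67.4 130.4  -0.2 146.5] F [-0.7  1.2  1. ] op 0.044
([4.77, 0.52, 7.11], 0.0)
tilt 39.1 az 98.1 err to board deg 0.99
world radial/up in tool: [ 0.42 -0.65  0.63] [ 0.35 -0.52 -0.78]
```

Call:
arm_command:
  increments:
    - [[0.9,0.1,1.4],0]
    - [[1.9,0.2,2.8],0.5]
    - [[2.9,0.3,4.3],1]
    - [[3.9,0.4,5.8],1.5]
    - [[4.8,0.5,7.1],2]

```text
time: 26.3
ee_pos: [0.0519, 0.4018, 0.6592]
tcp_rot: [-142.9, -13.4, 25.1]
wrist_force: [-0.2, 0.6, 0.2]
opening: 0.0438
```

```bash
python3 go.py .3 .35 .55 8.7
```

```text
t 26.3 p [0.0519 0.4018 0.6592] rot [-142.91  -13.42   25.09] q [ 71.8 -18.6  33.2 105.8  16.2 137.5] F [-0.2  0.6  0.2] op 0.0438
([6.87, 8.55, 1.22], 3.51)
tilt 39.1 az 98.0 err to board deg 1.02
world radial/up in tool: [ 0.27 -0.73  0.63] [ 0.23 -0.59 -0.78]
```

Call:
arm_command:
  increments:
    - [[1.2,1.5,0.2],0.7]
    - [[2.4,3,0.4],1.4]
    - [[3.6,4.5,0.6],2.1]
    - [[4.8,6,0.8],2.8]
    - [[6,7.5,1],3.5]

```text
time: 26.8
ee_pos: [0.2671, 0.3544, 0.5664]
tcp_rot: [-140.8, -0.4, 8.3]
wrist_force: [-0.3, 1.0, 0.3]
opening: 0.0443
```

```bash
python3 go.py .47 .2 .43 8.7
```

```text
t 26.8 p [0.2671 0.3544 0.5664] rot [-140.8    -0.38    8.28] q [ 32.2 -12.6  25.1 109.   35.2 119.7] F [-0.3  1.   0.3] op 0.0443
([7.11, 9.12, -0.34], -0.01)
tilt 39.2 az 97.8 err to board deg 1.02
world radial/up in tool: [-0.01 -0.77  0.63] [ 0.01 -0.63 -0.77]
```

Call:
arm_command:
  increments:
    - [[1.2,1.5,0],0]
    - [[2.4,3,0],0]
    - [[3.6,4.5,0],0]
    - [[4.8,6,0],0]
    - [[6,7.6,-0.2],0]

```text
time: 27.3
ee_pos: [0.4389, 0.2261, 0.4508]
tcp_rot: [-140.8, -0.5, 8.3]
wrist_force: [0.3, 0.4, -0.0]
opening: 0.0439
```

```bash
python3 bd.py -.018 -.0563 .25
```

```text
t 27.3 board now [0.2293 0.1084 0.2942] target [0.626  0.0918 0.2579]
([6.57, 9.86, 1.98], -0.01)
```

Call:
arm_command:
  increments:
    - [[1.1,1.6,0.3],0]
    - [[2.2,3.2,0.6],0]
    - [[3.3,4.9,1],0]
    - [[4.4,6.6,1.3],0]
    - [[5.5,8.2,1.6],0]

```text
time: 27.8
ee_pos: [0.5954, 0.1134, 0.2915]
tcp_rot: [-140.8, -0.5, 8.2]
wrist_force: [0.4, 1.1, 0.0]
opening: 0.0441
```

```bash
python3 bd.py -.018 -.0563 .2
```

```text
t 27.8 board now [ 0.0234 -0.0293  0.259 ] target [0.6211 0.1236 0.2196]
([1.05, 1.62, 2.4], -0.0)
```

Call:
arm_command:
  increments:
    - [[0.7,1,0.5],0]
    - [[1.05,1.62,1.5],0]
    - [[1.05,1.62,3],0]
    - [[1.05,1.62,4.2],0]
    - [[1.05,1.62,4.6],0]

```text
time: 28.3
ee_pos: [0.6156, 0.1593, 0.1747]
tcp_rot: [-140.8, -0.4, 8.3]
wrist_force: [0.2, -0.7, -0.0]
opening: 0.044
```

```bash
python3 - <<'E'
from h import *
c=grab('wrist','w6')
X=cloud(c);f=c['frame'].astype(int);b=board(X)
m=(abs(b[...,0])<.07)&(abs(b[...,1])<.14)&(abs(b[...,2])<.03)&(f[...,0]>1.9*f[...,2])
q=b[m]
for i in range(-2,3):
    p=q[abs(q[:,1]-i*.057)<.026];t=p[p[:,2]>.008]
    if len(t)>20: print(i,len(t),'v',np.percentile(t[:,1],[2,98]).round(4),'u',np.percentile(t[:,0],[1,99]).round(4),'w',np.percentile(t[:,2],[50,90]).round(4))
E
python3 bd.py -.018 -.0563 .0
```

```text
-2 5388 v [-0.1267 -0.1017] u [-0.047   0.0501] w [0.0149 0.0158]
-1 4167 v [-0.0692 -0.0444] u [-0.0476  0.0489] w [0.015  0.0159]
0 5493 v [-0.014   0.0112] u [-0.0471  0.0501] w [0.0151 0.016 ]
2 6262 v [0.1031 0.1283] u [-0.048   0.0494] w [0.0153 0.0162]
t 28.35 board now [-0.0189 -0.0562  0.1425] target [0.6017 0.2507 0.0664]
([-0.05, -0.11, 5.7], -0.01)
```

Call:
arm_command:
  increments:
    - [[-0.04,-0.05,1.6],0]
    - [[-0.04,-0.08,3],0]
    - [[-0.04,-0.1,4.2],0]
    - [[-0.04,-0.1,5.1],0]
    - [[-0.04,-0.1,5.5],0]

```text
time: 28.85
ee_pos: [0.6024, 0.2477, 0.0699]
tcp_rot: [-140.8, -0.4, 8.4]
wrist_force: [-0.7, -0.2, 0.4]
opening: 0.0441
```

```bash
python3 bd.py -.018 -.0566 -.001
```

```text
t 28.85 board now [-0.018  -0.0565  0.0046] target [0.6019 0.2514 0.0657]
([0.0, -0.0, 0.22], -0.0)
```

Call:
arm_command:
  increments:
    - [[0,0,0.2],0]
    - [[0,0,0.2],0]
    - [[0,0,0.2],0]

```text
time: 29.15
ee_pos: [0.6028, 0.2503, 0.0674]
tcp_rot: [-140.8, -0.5, 8.3]
wrist_force: [-0.2, 0.4, 0.5]
opening: 0.0438
```

Call:
arm_command:
  increments:
    - [[0,0,0],0]
    - [[0,0,0],0]
    - [[0,0,0],0]
    - [[0,0,0],0]
  claw: 1
  force: 50

```text
time: 29.55
ee_pos: [0.6037, 0.2496, 0.0687]
tcp_rot: [-140.8, -0.6, 8.3]
wrist_force: [0.4, -5.8, 6.7]
opening: 0.0252
```

```bash
python3 bd.py -.018 -.0566 .1
```

```text
t 29.55 board now [-0.0175 -0.0581  0.0026] target [0.6117 0.1872 0.143 ]
([-0.01, 0.07, -3.9], 0.01)
```

Call:
arm_command:
  increments:
    - [[0,0,-0.7],0]
    - [[0,0,-1.7],0]
    - [[0,0,-3],0]
    - [[0,0,-4.5],0]
    - [[0,0,-6],0]

```text
time: 30.05
ee_pos: [0.616, 0.1547, 0.186]
tcp_rot: [-140.8, -0.6, 8.3]
wrist_force: [-0.4, -0.7, -2.0]
opening: 0.025
```

```bash
python3 go.py .5 0 .28; python3 - <<'E'
from h import *
c=grab('wrist','w7')
E
```

```text
t 30.05 p [0.616  0.1547 0.186 ] rot [-140.81   -0.59    8.28] q [-1.5 19.1 13.4 91.6 38.6 77.4] F [-0.4 -0.7 -2. ] op 0.025
([-5.44, 1.82, -6.4], 0.0)
tilt 39.2 az 97.6 err to board deg 1.12
world radial/up in tool: [-0.01 -0.78  0.63] [ 0.01 -0.63 -0.78]
```

View pics/w7.png

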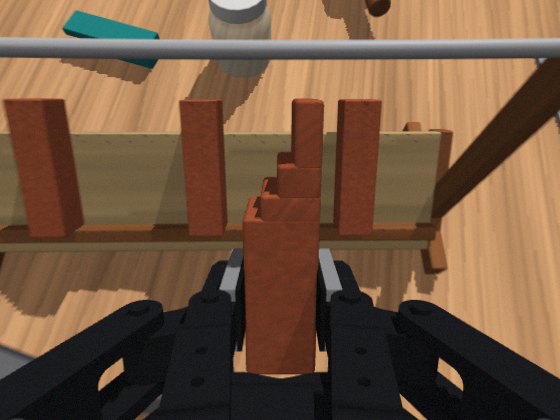

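Call:
arm_command:
  increments:
    - [[-1,0.35,-1.4],0]
    - [[-2.1,0.7,-2.6],0]
    - [[-3.2,1.1,-3.9],0]
    - [[-4.4,1.5,-5.2],0]
    - [[-5.6,1.9,-6.4],0]

```text
time: 30.6
ee_pos: [0.496, -0.0059, 0.2839]
tcp_rot: [-140.9, -1.0, 8.2]
wrist_force: [1.1, -0.2, -1.0]
opening: 0.0254
```

```bash
python3 go.py .34 -.26 .26
```

```text
t 30.6 p [ 0.496  -0.0059  0.2839] rot [-140.9    -0.98    8.15] q [-18.9  10.7  13.3 112.2  34.6  56.4] F [ 1.1 -0.2 -1. ] op 0.0254
([-7.63, 7.64, -5.15], 0.0)
tilt 39.1 az 96.9 err to board deg 1.45
world radial/up in tool: [-0.01 -0.78  0.63] [ 0.02 -0.63 -0.78]
```

Call:
arm_command:
  increments:
    - [[-1.2,1.2,-0.8],0]
    - [[-2.4,2.4,-1.6],0]
    - [[-3.6,3.7,-2.4],0]
    - [[-4.9,4.9,-3.3],0]
    - [[-6.1,6.1,-4.1],0]

```text
time: 31.1
ee_pos: [0.37, -0.2102, 0.2647]
tcp_rot: [-140.9, -1.0, 8.1]
wrist_force: [1.1, 1.5, -0.5]
opening: 0.025
```

```bash
python3 go.py .15 -.4 .25
```

```text
t 31.1 p [ 0.37   -0.2102  0.2647] rot [-140.92   -1.01    8.14] q [-44.3  14.4  14.  121.9  23.3  30.3] F [ 1.1  1.5 -0.5] op 0.025
([-9.79, 5.13, -3.63], 0.0)
tilt 39.1 az 96.9 err to board deg 1.49
world radial/up in tool: [-0.01 -0.78  0.63] [ 0.02 -0.63 -0.78]
```

Call:
arm_command:
  increments:
    - [[-1.6,0.8,-0.6],0]
    - [[-3.2,1.7,-1.2],0]
    - [[-4.8,2.5,-1.8],0]
    - [[-6.5,3.4,-2.4],0]
    - [[-8.2,4.3,-3],0]

```text
time: 31.6
ee_pos: [0.1846, -0.3693, 0.2514]
tcp_rot: [-141.0, -1.0, 8.1]
wrist_force: [0.7, -0.8, -1.0]
opening: 0.025
```

```bash
python3 go.py .048 -.4 .26
```

```text
t 31.6 p [ 0.1846 -0.3693  0.2514] rot [-140.96   -1.03    8.13] q [-69.2  20.6  19.4 126.9   8.7   9.3] F [ 0.7 -0.8 -1. ] op 0.025
([-5.58, 0.06, -0.63], 0.0)
tilt 39.1 az 96.9 err to board deg 1.53
world radial/up in tool: [-0.01 -0.78  0.63] [ 0.02 -0.63 -0.78]
```

Call:
arm_command:
  increments:
    - [[-1.8,0,-0.2],0]
    - [[-3.6,0,-0.4],0]
    - [[-5.4,-0.2,-0.8],0]
    - [[-5.6,-1,-2],0]

```text
time: 32.0
ee_pos: [0.0424, -0.3957, 0.2841]
tcp_rot: [-141.9, -1.0, 7.9]
wrist_force: [0.7, 1.1, -1.4]
opening: 0.0252
```

Call:
arm_command:
  increments:
    - [[0,-4,-7.2],0]

```text
time: 32.1
ee_pos: [0.043, -0.3925, 0.2982]
tcp_rot: [-144.0, -0.9, 7.8]
wrist_force: [-0.0, 0.5, -1.4]
opening: 0.025
```

Call:
arm_command:
  increments:
    - [[0,-4,-7.2],0]

```text
time: 32.2
ee_pos: [0.0426, -0.3886, 0.3121]
tcp_rot: [-146.1, -0.9, 7.7]
wrist_force: [0.1, 0.0, -1.6]
opening: 0.0253
```

```bash
python3 go.py
```

```text
t 32.2 p [ 0.0426 -0.3886  0.3121] rot [-146.06   -0.88    7.71] q [-8.370e+01  1.560e+01  2.210e+01  1.304e+02 -1.000e-01 -1.700e+00] F [ 0.1  0.  -1.6] op 0.0253
tilt 34.0 az 96.4 err to board deg 6.21
world radial/up in tool: [-0.02 -0.83  0.56] [ 0.02 -0.56 -0.83]
```

Call:
arm_command:
  increments:
    - [[0,-3.5,-7.6],0]

```text
time: 32.3
ee_pos: [0.0421, -0.3875, 0.3257]
tcp_rot: [-148.2, -0.8, 7.7]
wrist_force: [0.1, 0.2, -0.4]
opening: 0.0252
```

Call:
arm_command:
  increments:
    - [[0,-3.3,-7.7],0]

```text
time: 32.4
ee_pos: [0.0417, -0.387, 0.3391]
tcp_rot: [-150.4, -0.8, 7.8]
wrist_force: [0.8, 0.5, -0.6]
opening: 0.0248
```

Call:
arm_command:
  increments:
    - [[0,-3.1,-7.8],0]

```text
time: 32.5
ee_pos: [0.0411, -0.3868, 0.3526]
tcp_rot: [-152.6, -0.7, 7.8]
wrist_force: [0.1, 0.3, -1.3]
opening: 0.0252
```

Call:
arm_command:
  increments:
    - [[0,-2.9,-7.9],0]

```text
time: 32.6
ee_pos: [0.0406, -0.3866, 0.3661]
tcp_rot: [-154.8, -0.7, 7.9]
wrist_force: [0.4, 0.5, -0.7]
opening: 0.0251
```

Call:
arm_command:
  increments:
    - [[0,-2.7,-8],0]

```text
time: 32.7
ee_pos: [0.0401, -0.3867, 0.3798]
tcp_rot: [-157.0, -0.6, 7.9]
wrist_force: [-0.9, -0.1, -0.9]
opening: 0.0252
```

Call:
arm_command:
  increments:
    - [[0,-2.5,-8],0]

```text
time: 32.8
ee_pos: [0.0396, -0.3866, 0.3935]
tcp_rot: [-159.3, -0.5, 8.0]
wrist_force: [0.0, -0.4, -0.4]
opening: 0.0253
```

```bash
python3 go.py
```

```text
t 32.8 p [ 0.0396 -0.3866  0.3935] rot [-159.26   -0.53    7.97] q [-84.    8.3  28.  130.5  -0.2  -2. ] F [ 0.  -0.4 -0.4] op 0.0253
tilt 20.7 az 96.6 err to board deg 19.28
world radial/up in tool: [-0.01 -0.94  0.35] [ 0.01 -0.35 -0.94]
```

Call:
arm_command:
  increments:
    - [[0,-2.2,-8],0]

```text
time: 32.9
ee_pos: [0.0392, -0.3868, 0.4074]
tcp_rot: [-161.5, -0.5, 8.0]
wrist_force: [-0.6, 0.1, -0.9]
opening: 0.0252
```

Call:
arm_command:
  increments:
    - [[0,-2,-8],0]

```text
time: 33.0
ee_pos: [0.0388, -0.3869, 0.4213]
tcp_rot: [-163.7, -0.4, 8.0]
wrist_force: [-0.2, -0.1, -1.9]
opening: 0.0251
```

Call:
arm_command:
  increments:
    - [[0,-1.8,-8],0]

```text
time: 33.1
ee_pos: [0.0384, -0.3867, 0.4355]
tcp_rot: [-166.0, -0.3, 8.1]
wrist_force: [-0.5, 0.8, -0.1]
opening: 0.0251
```

Call:
arm_command:
  increments:
    - [[0,-1.5,-8],0]

```text
time: 33.2
ee_pos: [0.0381, -0.3868, 0.4497]
tcp_rot: [-168.2, -0.2, 8.1]
wrist_force: [-0.0, -0.2, -1.2]
opening: 0.0248
```

Call:
arm_command:
  increments:
    - [[0,-1.2,-8],0]

```text
time: 33.3
ee_pos: [0.0379, -0.3872, 0.4641]
tcp_rot: [-170.5, -0.1, 8.1]
wrist_force: [-0.2, -0.6, -1.0]
opening: 0.0254
```

Call:
arm_command:
  increments:
    - [[0,-1,-8],0]

```text
time: 33.4
ee_pos: [0.0378, -0.3872, 0.4786]
tcp_rot: [-172.7, -0.0, 8.1]
wrist_force: [0.2, -0.4, -0.2]
opening: 0.0252
```

Call:
arm_command:
  increments:
    - [[0,-0.8,-8],0]

```text
time: 33.5
ee_pos: [0.0376, -0.3868, 0.4932]
tcp_rot: [-175.0, 0.1, 8.1]
wrist_force: [0.8, 0.7, -1.8]
opening: 0.0253
```

```bash
python3 go.py
```

```text
t 33.5 p [ 0.0376 -0.3868  0.4932] rot [-1.75e+02  7.00e-02  8.11e+00] q [-84.3   3.2  38.7 130.5  -0.3  -2.3] F [ 0.8  0.7 -1.8] op 0.0253
tilt 5.0 az 98.9 err to board deg 35.0
world radial/up in tool: [-0.01 -1.    0.09] [-0.   -0.09 -1.  ]
```

Call:
arm_command:
  increments:
    - [[0,-0.5,-8],0]

```text
time: 33.6
ee_pos: [0.0375, -0.3865, 0.5079]
tcp_rot: [-177.3, 0.2, 8.1]
wrist_force: [0.2, -0.7, -0.9]
opening: 0.0248
```

Call:
arm_command:
  increments:
    - [[0,-0.3,-8],0]

```text
time: 33.7
ee_pos: [0.0375, -0.3858, 0.5227]
tcp_rot: [-179.5, 0.3, 8.1]
wrist_force: [-0.4, 0.2, -0.6]
opening: 0.0253
```

```bash
python3 go.py .27 -.32 .38 -1.2
```

```text
t 33.7 p [ 0.0375 -0.3858  0.5227] rot [-179.54    0.26    8.12] q [-84.3   2.3  42.3 130.5  -0.3  -2.4] F [-0.4  0.2 -0.6] op 0.0253
([9.61, -1.25, 5.68], 1.55)
tilt 0.5 az 127.7 err to board deg 39.54
world radial/up in tool: [-0.01 -1.    0.01] [-0.   -0.01 -1.  ]
```

Call:
arm_command:
  increments:
    - [[1.5,-0.2,0.9],0.3]
    - [[3,-0.4,1.8],0.6]
    - [[4.6,-0.6,2.7],0.9]
    - [[6.2,-0.8,3.6],1.2]
    - [[7.8,-1,4.6],1.55]

```text
time: 34.2
ee_pos: [0.2277, -0.3319, 0.407]
tcp_rot: [-179.7, 0.3, -1.3]
wrist_force: [-0.1, -0.6, -0.8]
opening: 0.0252
```

```bash
python3 go.py .57 -.212 .25 -1.2
```

```text
t 34.2 p [ 0.2277 -0.3319  0.407 ] rot [-179.7     0.26   -1.27] q [-55.5  -7.   17.5 114.9  -0.   35.7] F [-0.1 -0.6 -0.8] op 0.0252
([13.61, -5.07, 6.25], -0.01)
tilt 0.4 az 129.4 err to board deg 39.66
world radial/up in tool: [-0.17 -0.98  0.01] [-0.   -0.01 -1.  ]
```

Call:
arm_command:
  increments:
    - [[1.7,-0.6,0.8],0]
    - [[3.4,-1.3,1.6],0]
    - [[5.1,-1.9,2.3],0]
    - [[6.8,-2.5,3.1],0]
    - [[8.5,-3.2,3.9],0]

```text
time: 34.7
ee_pos: [0.4433, -0.2553, 0.309]
tcp_rot: [-179.8, 0.2, -1.3]
wrist_force: [0.2, -1.1, -1.1]
opening: 0.0251
```

```bash
python3 go.py .57 -.212 .2 -1.2
```

```text
t 34.7 p [ 0.4433 -0.2553  0.309 ] rot [-179.75    0.18   -1.26] q [-3.000e+01  2.000e+00  1.450e+01  1.028e+02  1.000e-01  6.120e+01] F [ 0.2 -1.1 -1.1] op 0.0251
([5.04, -1.82, 4.35], -0.01)
tilt 0.3 az 124.4 err to board deg 39.73
world radial/up in tool: [-0.17 -0.98  0.  ] [-0. -0. -1.]
```

Call:
arm_command:
  increments:
    - [[1.7,-0.7,0.8],0]
    - [[3.4,-1.4,1.6],0]
    - [[4.9,-1.82,2.5],0]
    - [[5.04,-1.82,3.5],0]
    - [[5.04,-1.82,4.35],0]

```text
time: 35.2
ee_pos: [0.5712, -0.2113, 0.198]
tcp_rot: [-179.7, 0.2, -1.1]
wrist_force: [-0.1, -0.2, -1.7]
opening: 0.0252
```

```bash
python3 go.py .57 -.212 .07 -1.2; python3 - <<'E'
from h import *
c=grab('wrist','w8')
E
```

```text
t 35.2 p [ 0.5712 -0.2113  0.198 ] rot [-179.73    0.25   -1.15] q [-20.4  12.9  14.   91.5   0.2  70.8] F [-0.1 -0.2 -1.7] op 0.0252
([-0.03, 0.05, 5.12], 0.01)
tilt 0.4 az 131.2 err to board deg 39.69
world radial/up in tool: [-0.17 -0.99  0.01] [-0. -0. -1.]
```

View pics/w8.png

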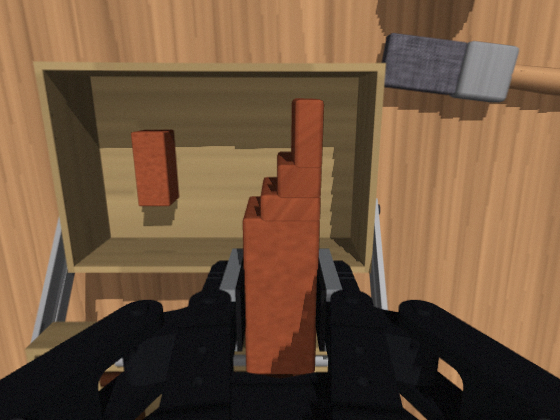

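Call:
arm_command:
  increments:
    - [[0,0,1.6],0]
    - [[0,0,3.2],0]
    - [[0,0,4.6],0]
    - [[0,0,5.6],0]
    - [[0,0,6.1],0]

```text
time: 35.75
ee_pos: [0.5679, -0.2103, 0.0408]
tcp_rot: [-179.6, 0.6, -1.2]
wrist_force: [-0.2, 0.1, -0.7]
opening: 0.0251
```

```bash
python3 go.py .57 -.212 .026 -1.2
```

```text
t 35.75 p [ 0.5679 -0.2103  0.0408] rot [-179.62    0.58   -1.2 ] q [-20.4  14.   -2.   74.6   0.2  70.8] F [-0.2  0.1 -0.7] op 0.0251
([0.09, 0.07, 0.59], -0.0)
tilt 0.7 az 145.3 err to board deg 39.53
world radial/up in tool: [-0.17 -0.99  0.01] [-0.01 -0.01 -1.  ]
```

Call:
arm_command:
  increments:
    - [[0,0,0.2],0]
    - [[0,0,0.4],0]
    - [[0,0,0.55],0]
    - [[0,0,0.6],0]

```text
time: 36.15
ee_pos: [0.5682, -0.2103, 0.0265]
tcp_rot: [-179.6, 0.5, -1.2]
wrist_force: [-0.2, 0.6, -1.5]
opening: 0.0254
```

Call:
arm_command:
  increments:
    - [[0,0,0.06],0]
    - [[0,0,0.1],0]
    - [[0,0,0.1],0]

```text
time: 36.45
ee_pos: [0.5683, -0.2103, 0.0242]
tcp_rot: [-179.6, 0.5, -1.2]
wrist_force: [-0.8, 0.6, -2.4]
opening: 0.0253
```

```bash
python3 go.py
```

```text
t 36.45 p [ 0.5683 -0.2103  0.0242] rot [-179.65    0.5    -1.2 ] q [-20.4  14.5  -3.3  72.8   0.2  70.8] F [-0.8  0.6 -2.4] op 0.0253
tilt 0.6 az 143.3 err to board deg 39.57
world radial/up in tool: [-0.17 -0.99  0.01] [-0.01 -0.01 -1.  ]
```

Call:
arm_command:
  increments:
    - [[0,0,0.06],0]
    - [[0,0,0.1],0]
    - [[0,0,0.1],0]

```text
time: 36.75
ee_pos: [0.5684, -0.2104, 0.0226]
tcp_rot: [-179.7, 0.4, -1.2]
wrist_force: [-1.4, 2.0, 5.6]
opening: 0.0252
```

```bash
python3 go.py
```

```text
t 36.75 p [ 0.5684 -0.2104  0.0226] rot [-179.66    0.45   -1.2 ] q [-20.4  14.5  -3.4  72.6   0.2  70.8] F [-1.4  2.   5.6] op 0.0252
tilt 0.6 az 142.0 err to board deg 39.59
world radial/up in tool: [-0.17 -0.99  0.01] [-0.01 -0.01 -1.  ]
```

Contact. Release and rise.

Call:
arm_command:
  increments:
    - [[0,0,0],0]
    - [[0,0,0],0]
    - [[0,0,0],0]
    - [[0,0,-1],0]
    - [[0,0,-2.5],0]
  claw: -0.03

```text
time: 37.25
ee_pos: [0.5675, -0.2102, 0.0832]
tcp_rot: [-179.6, 0.7, -1.2]
wrist_force: [0.8, -0.4, -0.8]
opening: 0.0442
```

Call:
arm_command:
  increments:
    - [[0,0,-2],0]
    - [[0,0,-4],0]
    - [[0,0,-6],0]
    - [[0,0,-7],0]
    - [[0,0,-7],0]

```text
time: 37.75
ee_pos: [0.5707, -0.212, 0.2628]
tcp_rot: [-179.7, 0.3, -1.2]
wrist_force: [0.7, 1.0, 0.4]
opening: 0.0441
```

```bash
python3 go.py .5222 -.3697 .25 -91; python3 - <<'E'
from h import *
c=grab('wrist','w9')
E
```

```text
t 37.75 p [ 0.5707 -0.212   0.2628] rot [-179.7     0.35   -1.2 ] q [-20.5  14.4  23.1  99.1   0.2  70.7] F [0.7 1.  0.4] op 0.0441
([-1.8, 6.35, 0.49], 14.97)
tilt 0.5 az 137.9 err to board deg 39.64
world radial/up in tool: [-0.17 -0.99  0.01] [-0.01 -0.01 -1.  ]
```

View pics/w9.png

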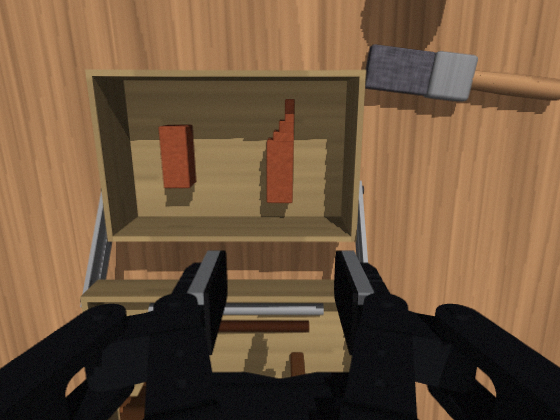

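Call:
arm_command:
  increments:
    - [[-0.4,1.3,0],1.4]
    - [[-0.8,2.6,0],2.8]
    - [[-1.2,3.9,0],4.2]
    - [[-1.6,5.2,0],5.6]
    - [[-1.8,6.35,0.3],7]

```text
time: 38.3
ee_pos: [0.521, -0.371, 0.2509]
tcp_rot: [179.9, 0.7, -43.6]
wrist_force: [0.6, -0.1, 1.4]
opening: 0.0441
```

```bash
python3 go.py .5222 -.3697 .25 -91
```

```text
t 38.3 p [ 0.521  -0.371   0.2509] rot [179.9    0.69 -43.58] q [-35.5  19.   27.5  99.1  -0.   98.1] F [ 0.6 -0.1  1.4] op 0.0441
([0.0, -0.07, 0.04], 7.9)
tilt 0.7 az 144.7 err to board deg 39.52
world radial/up in tool: [-0.79 -0.61  0.01] [-0.01  0.   -1.  ]
```

Call:
arm_command:
  increments:
    - [[0,0,0],1.4]
    - [[0,0,0],2.8]
    - [[0,0,0],4.2]
    - [[0,0,0],5.6]
    - [[0,0,0],7]

```text
time: 38.8
ee_pos: [0.5206, -0.3709, 0.2488]
tcp_rot: [179.3, 0.5, -85.9]
wrist_force: [-0.0, -0.6, -0.4]
opening: 0.0439
```

```bash
python3 go.py .5222 -.3697 .1515 -91
```

```text
t 38.8 p [ 0.5206 -0.3709  0.2488] rot [179.34   0.54 -85.94] q [-35.5  19.1  27.3  99.1  -0.  140.5] F [-0.  -0.6 -0.4] op 0.0439
([-0.0, -0.11, 3.89], 0.84)
tilt 0.9 az 144.7 err to board deg 39.41
world radial/up in tool: [-1.    0.08  0.01] [-0.01  0.01 -1.  ]
```

```bash
python3 - <<'E'
from h import *
c=grab('wrist','w10');X=cloud(c)
m=(X[...,2]>.155)&(X[...,2]<.18)&(abs(X[...,0]-.522)<.1)&(abs(X[...,1]+.37)<.05)
q=X[m];print(len(q))
if len(q)>50: print(cv2.minAreaRect((q[:,:2]*1000).astype(np.float32)),np.median(q[:,2]))
c=ld('w9');X=cloud(c);f=c['frame'].astype(int)
m=(f[...,0]>2*f[...,2])&(f[...,0]>60)&(X[...,2]>.015)&(X[...,2]<.06)&(X[...,1]>-.28)&(X[...,1]<-.1)&(abs(X[...,0]-.526)<.12)
q=X[m]
for a in (q[:,0]<.52,q[:,0]>.52): print(q[a].min(0).round(3),q[a].max(0).round(3),np.median(q[a][:,2]).round(3))
E
python3 go.py .5222 -.3697 .1515 -91
```

```text
5510
((521.5359497070312, -369.0317077636719), (14.02394962310791, 149.2985382080078), 88.87393188476562) 0.16501737094953312
[ 0.415 -0.223  0.019] [ 0.481 -0.121  0.059] 0.035
[ 0.556 -0.241  0.015] [ 0.583 -0.142  0.038] 0.035
t 38.85 p [ 0.5206 -0.3708  0.2489] rot [179.34   0.54 -86.45] q [-35.5  19.1  27.3  99.1  -0.  141. ] F [-0.2 -0.6 -0.6] op 0.0439
([-0.0, -0.11, 3.9], 0.76)
tilt 0.9 az 144.6 err to board deg 39.41
world radial/up in tool: [-1.    0.09  0.01] [-0.01  0.01 -1.  ]
```

Call:
arm_command:
  increments:
    - [[0,-0.1,1.2],0.76]
    - [[0,-0.1,2.4],0.76]
    - [[0,-0.1,3.4],0.76]
    - [[0,-0.1,3.88],0.76]
    - [[0,-0.1,3.9],0.76]

```text
time: 39.35
ee_pos: [0.521, -0.3692, 0.1489]
tcp_rot: [179.1, 0.6, -90.9]
wrist_force: [1.0, -0.6, -0.1]
opening: 0.0442
```

Call:
arm_command:
  increments:
    - [[0,0,0],0]
    - [[0,0,0],0]
    - [[0,0,0],0]
    - [[0,0,0],0]
  claw: 1
  force: 60

```text
time: 39.75
ee_pos: [0.5214, -0.3696, 0.1501]
tcp_rot: [179.2, 0.5, -90.9]
wrist_force: [-0.8, -0.9, 2.2]
opening: 0.0127
```

```bash
python3 go.py; python3 arc.py 2.17 2.05 1.9 1.75 1.6 1.45
```

```text
t 39.75 p [ 0.5214 -0.3696  0.1501] rot [179.19   0.54 -90.92] q [-35.3  17.5  14.3  87.8  -0.  145.6] F [-0.8 -0.9  2.2] op 0.0127
tilt 1.0 az 145.4 err to board deg 39.34
world radial/up in tool: [-0.99  0.17  0.01] [-0.01  0.01 -1.  ]
2.05 [-0.31, 0.0, -0.37]
1.9 [-0.75, 0.01, -0.78]
1.75 [-1.24, 0.01, -1.11]
1.6 [-1.79, 0.01, -1.37]
1.45 [-2.36, 0.01, -1.54]
```

Call:
arm_command:
  increments:
    - [[-0.31,0,-0.37],0]
    - [[-0.75,0.01,-0.78],0]
    - [[-1.24,0.01,-1.11],0]
    - [[-1.79,0.01,-1.37],0]
    - [[-2.36,0.01,-1.54],0]

```text
time: 40.25
ee_pos: [0.5226, -0.3118, 0.1898]
tcp_rot: [179.2, 0.4, -91.0]
wrist_force: [0.2, -5.5, -4.1]
opening: 0.0129
```

```bash
python3 go.py; python3 arc.py 1.45 1.3 1.15 1 .85 .7
```

```text
t 40.25 p [ 0.5226 -0.3118  0.1898] rot [179.21   0.39 -90.98] q [-3.080e+01  1.330e+01  1.360e+01  9.120e+01 -1.000e-01  1.502e+02] F [ 0.2 -5.5 -4.1] op 0.0129
tilt 0.9 az 152.7 err to board deg 39.49
world radial/up in tool: [-0.99  0.17  0.01] [-0.01  0.01 -1.  ]
1.3 [-0.59, -0.0, -0.09]
1.15 [-1.19, -0.0, -0.09]
1.0 [-1.78, -0.01, 0.01]
0.85 [-2.36, -0.01, 0.19]
0.7 [-2.9, -0.02, 0.45]
```

Call:
arm_command:
  increments:
    - [[-0.62,0,-0.1],0]
    - [[-1.22,0,-0.1],0]
    - [[-1.8,0,0],0]
    - [[-2.38,-0.01,0.18],0]
    - [[-2.92,-0.02,0.44],0]

```text
time: 40.75
ee_pos: [0.5241, -0.2389, 0.18]
tcp_rot: [179.2, 0.3, -91.0]
wrist_force: [-1.5, -6.5, -3.4]
opening: 0.0132
```

```bash
python3 go.py; python3 arc.py .7 .55 .4 .25 .12 0 -0.02
```

```text
t 40.75 p [ 0.5241 -0.2389  0.18  ] rot [179.24   0.28 -91.01] q [-24.5   8.5   7.1  89.3  -0.  156.5] F [-1.5 -6.5 -3.4] op 0.0132
tilt 0.8 az 158.5 err to board deg 39.6
world radial/up in tool: [-0.99  0.17  0.01] [-0.    0.01 -1.  ]
0.55 [-0.49, -0.01, 0.34]
0.4 [-0.93, -0.01, 0.75]
0.25 [-1.3, -0.02, 1.22]
0.12 [-1.57, -0.03, 1.67]
0.0 [-1.75, -0.03, 2.11]
-0.02 [-1.78, -0.03, 2.18]
```

Call:
arm_command:
  increments:
    - [[-0.5,-0.01,0.35],0]
    - [[-0.95,-0.01,0.76],0]
    - [[-1.32,-0.02,1.23],0]
    - [[-1.59,-0.03,1.68],0]
    - [[-1.74,-0.03,2],0]

```text
time: 41.25
ee_pos: [0.525, -0.1948, 0.1295]
tcp_rot: [179.2, 0.3, -91.0]
wrist_force: [-0.2, -5.1, 0.1]
opening: 0.0132
```

```bash
python3 go.py .5255 -.194 .1272
```

```text
t 41.25 p [ 0.525  -0.1948  0.1295] rot [179.25   0.27 -90.99] q [-20.4   6.4  -0.9  83.5   0.  160.6] F [-0.2 -5.1  0.1] op 0.0132
([-0.03, -0.02, 0.09], 0.0)
tilt 0.8 az 159.4 err to board deg 39.61
world radial/up in tool: [-0.99  0.17  0.01] [-0.    0.01 -1.  ]
```

Push gently down until it seats.

Call:
arm_command:
  increments:
    - [[-0.02,-0.02,0.06],0]
    - [[-0.03,-0.02,0.12],0]
    - [[-0.03,-0.02,0.16],0]
    - [[-0.03,-0.02,0.16],0]

```text
time: 41.65
ee_pos: [0.5251, -0.1939, 0.1267]
tcp_rot: [179.3, 0.3, -91.0]
wrist_force: [-6.3, 2.1, 8.3]
opening: 0.0128
```

```bash
python3 go.py
```

```text
t 41.65 p [ 0.5251 -0.1939  0.1267] rot [179.25   0.31 -90.99] q [-20.3   6.4  -1.2  83.2   0.  160.7] F [-6.3  2.1  8.3] op 0.0128
tilt 0.8 az 156.7 err to board deg 39.58
world radial/up in tool: [-0.99  0.17  0.01] [-0.01  0.01 -1.  ]
```

Call:
arm_command:
  increments:
    - [[0,0,0.05],0]
    - [[0,0,0.09],0]
    - [[0,0,0.09],0]

```text
time: 41.95
ee_pos: [0.5252, -0.1938, 0.1265]
tcp_rot: [179.3, 0.3, -91.0]
wrist_force: [-7.3, 0.8, 13.0]
opening: 0.013
```

```bash
python3 go.py
```

```text
t 41.95 p [ 0.5252 -0.1938  0.1265] rot [179.35   0.32 -91.  ] q [-2.030e+01  6.300e+00 -1.300e+00  8.310e+01  1.000e-01  1.607e+02] F [-7.3  0.8 13. ] op 0.013
tilt 0.7 az 152.9 err to board deg 39.58
world radial/up in tool: [-0.99  0.17  0.01] [-0.01  0.01 -1.  ]
```

Seated (force rises with no motion). Release and rise.

Call:
arm_command:
  increments:
    - [[0,0,0],0]
    - [[0,0,0],0]
    - [[0,0,0],0]
    - [[0,0,-1],0]
    - [[0,0,-3],0]
  claw: -0.2

```text
time: 42.45
ee_pos: [0.5245, -0.1937, 0.1984]
tcp_rot: [179.0, 0.5, -91.0]
wrist_force: [1.8, -0.1, 0.9]
opening: 0.0515
```

Call:
arm_command:
  increments:
    - [[0,0,-2],0]
    - [[0,0,-4],0]
    - [[0,0,-4],0]
    - [[0,0,-4],0]

```text
time: 42.85
ee_pos: [0.527, -0.1947, 0.2993]
tcp_rot: [179.1, 0.4, -91.0]
wrist_force: [-0.2, 0.0, 0.7]
opening: 0.0514
```

```bash
python3 - <<'E'
from h import *
o=get_obs();print(o['time'],o['ee_pos'])
c=grab('scene','s9');X=cloud(c)
w=grab('wrist','w11');X=cloud(w)
m=(X[...,2]>.130)&(X[...,2]<.17)&(abs(X[...,0]-.526)<.1)&(abs(X[...,1]+.194)<.04)
q=X[m];print(len(q),cv2.minAreaRect((q[:,:2]*1000).astype(np.float32)),np.median(q[:,2]))
c2=grab('side','d9')
for c in (ld('s9'),c2):
    X=cloud(c);f=c['frame'].astype(int);b=board(X)
    m=(abs(b[...,0])<.07)&(abs(b[...,1])<.14)&(abs(b[...,2])<.03)&(f[...,0]>1.9*f[...,2])
    q=b[m]
    for i in range(-2,3):
        t=q[(abs(q[:,1]-i*.057)<.026)&(q[:,2]>.008)]
        if len(t)>20: print(i,len(t),'v',np.percentile(t[:,1],[2,98]).round(4),'u',np.percentile(t[:,0],[1,99]).round(4))
E
```

```text
42.85 [ 0.52703901 -0.19472631  0.29927435]
3262 ((525.359619140625, -193.45562744140625), (13.73666000366211, 148.1602020263672), 88.73269653320312) 0.14163003141676972
-2 569 v [-0.1285 -0.1031] u [-0.0506  0.0476]
0 498 v [-0.0162  0.0092] u [-0.0497  0.0473]
2 457 v [0.1008 0.1268] u [-0.0497  0.048 ]
-2 112 v [-0.1245 -0.1006] u [-0.0475  0.0536]
0 116 v [-0.0126  0.0125] u [-0.0469  0.0524]
2 111 v [0.1046 0.1295] u [-0.0422  0.0533]
```

View pics/s9.png

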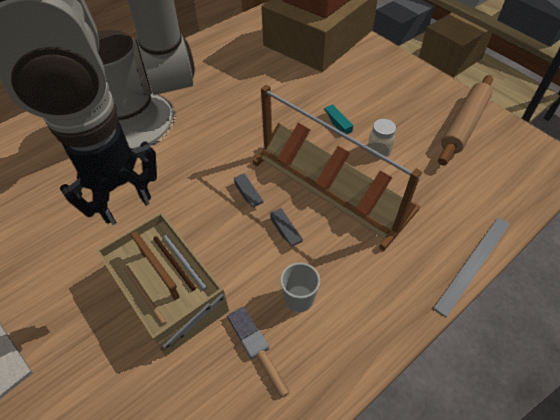

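```bash
python3 -c "
from workcell import *
print(job_done())"
```

```text
the job is handed in; nothing more can be done
None
```

The two bad props, the short one and the broken one, are in the box's lower compartment. The tray is swung fully down over them, and I handed the job in at about 43 s of the 72 s.

- **Order:** I swung the tray fully open first. Each prop was taken square to the 40° board and lowered until it touched the compartment floor (about 5 N) before I let go. The tray was closed last.
- **Tool tilt:** The moves offer no direct tilt, so I tilted and straightened the tool by pushing a wrist joint against its range limit in free air. It stayed within about 1.5° of square to the board on both picks.
- **Tray:** The handle's top measured 141.6 mm, against 142 mm expected when fully down. It sits at the position it started from, and pressing harder moved it no further.
- **Props in the compartment:** A picture taken before closing showed both props inside the compartment, with their top faces at 35 mm, so lying flat. The broken one lay clear of both side walls.
- **Left alone:** The three sound props measured within 1–2 mm of where they started, apart from one sparse edge reading in the side view. The jar, cup, brush and grey and turquoise pieces look unmoved in the last picture, though I did not measure them.
- **Forces:** The highest wrist force reading I saw was about 15 N, while seating the tray. Closing on the broken prop gave a brief push of about 9 N whose cause I did not establish; the prop lifted off cleanly.

No check failed.

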